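Couple the hose fitting to the tank stub

ROBOT

A 6-joint arm with a two-finger parallel gripper is mounted at the origin on a cart in front of the work surface, level with it; the furniture and walls round the work are solid. World frame = base frame: x ahead of the robot, y to its left, z up, the work surface at z = 0. Lengths are in mm, angles in degrees, forces in N, time in s.
With the tool pointing down it reaches from about 350 to 850 mm from the base axis. Payload 8.1 kg.
Tool frame: the origin (TCP) lies midway between the tips of the shut fingers; the grasp point (between the pads) lies 19 mm behind it (r.tcp_to_grasp is the distance from the TCP to the grasp point, in mm); z points along the fingers, y is the direction in which the jaws open and shut (so a half turn about z gives the same grasp; the last joint's range is limited). The gripper opens to 85 mm and grips with 20 to 120 N. Pads are 22 mm wide; open, the fingers measure 114 mm over their backs; the gripper's body (76 mm by 85 mm) begins 54 mm behind the grasp point. The pads swing forward as they close: fully open they stand 13 mm farther back than shut.
Start: joints at [-75.997, 7.471, 85.268, -0, 87.261, -4.893], TCP at [194.332, -567.662, 231.292] pointing down, gripper open.
Joint ranges: [-169.43, 169.43], [-51.17, 129.36], [1.28, 143.12], [-76.62, 256.62], [0, 156.53], [-152.29, 152.29]. Speed limits (degrees/s): [136.94, 136.94, 159.86, 180, 180, 180].

INTERFACE

Orientations are given as [roll, pitch, yaw] about the fixed x, y, z axes, in that order (R = Rz(yaw) Ry(pitch) Rx(roll)).
In Python, from bench import r gives the robot as it stands.
- The arm moves only by the tool jog_arm, never from a script. Its argument "targets" is a list of rows, each a list of 7 numbers: the shift along the tool's x, y, z in m, then the turn, a rotation vector about the tool's x, y, z in rad, then the closure, from 0 (fully open) to 1 (shut). In form: [[dx, dy, dz, wx, wy, wz, claw], ...]. A call has 1 to 5 rows; each row is the pose to reach, as a shift and turn from the pose commanded when the call began, along the tool's axes at that moment; what a row does not reach only later rows make up. A row lasts 1/12 s, in which the tool goes at most 41.7 mm and 7.16 degrees, less where a joint would pass 70% of its speed; a pose out of reach is approached as far as the arm can. A call with a gripper value outside its range is refused whole. The fingers move at their own pace and stop on an object; "newtons" is the grip in N (left out, the last holds). Time passes only in rows, so rows that repeat a pose let the fingers close. It gives the time, the measured TCP pose, the force and the opening at its end, in the units of the state.
- r.sense(): the state, without advancing time (a new reading comes with each control period).
- r.snapshot(name): name is "scene" or "top"; returns a dict with "pixels" (480x640x3 uint8, red, green, blue), "fx", "fy", "cx", "cy" (pixels), "origin" and "attitude" of the camera in the world. Camera axes: x right, y down, z forward; pixel columns grow to the right and rows downward; lengths in mm; the calibration is good to about 2 mm. A picture is of the moment at which its call begins. There is no depth.
- r.hand_in(): hands the job in, once; it reports no verdict.
The state is a dict: "time": time; "joint_pos": joint angles; "qd": joint speeds; "joint_efforts": joint torques, N m; "tool_pos": TCP position; "tcp_rot": TCP orientation; "ft_force": force on the tool from outside, world axes, zero at the start; "wrist_torque": the same for the moment, N m; "finger_gap": finger opening in mm.
Only numpy, scipy, OpenCV 4.12 (cv2) and the standard library are available. Lean on these libraries where they do the work, as an engineer would, in place of code of your own. Each camera call takes 0.05 s, during which the arm holds its last target.

TASK

Put the cam-lever hose coupling onto the grooved tank adaptor and press it gently down until it is fully home against its seal, without driving the sprung adaptor down onto its stop. Then swing the two cam arms down one after the other until each is fully home, without forcing them, and let go. Do not tip the coupling over, and leave the other things on the bench where they are.

Things in the scene. Friction and masses are not known exactly. Their poses are not given: they have to be found in the camera images.
- coupling_grip (a point): Grasp point of the loose coupling, on the axis of its round ribbed hose tail (30 mm across, 40 mm tall), 76 mm above the mouth's edge and 16 mm below the tail's top. z is up along the axis; the two cam arms lie along +y (cam_a) and -y (cam_b). Coupling home: this point is 36 mm above adaptor_top; the seal first touches at up to 41 mm.
- coupling: The loose aluminium coupling, about 0.38 kg, 92 mm high: a cup 66 mm across and 52 mm high, mouth down, the hose tail on top. Origin: centre of the mouth. The bore is 50 mm across. A stiff sliding seal in it must be pushed back by 3.5 to 5 mm with about 14 N (weight included) before the coupling is home; it then stays. It may sit on the adaptor any way round.
- adaptor_top (a point): Centre of the top of the grooved adaptor: an upright aluminium stub 48 mm across with a 4 mm chamfered top edge and a groove, on a steel flange 110 mm across. z is up. At rest the top is 88 mm above the bench; the coupling slides 40 mm down over it.
- adaptor (a joint): How far the adaptor stub is pressed down, m: 0 at rest, 0.016 on its hard stop. It rides on a spring in a rubber boot and sinks straight down about 1 mm for every 1.5 N, whether pressed on the coupling or on its arms (the coupling's weight alone about 2 mm, the 14 N for the seal about 9 mm, the stop at about 25 N). It must never go beyond 0.0155.
- cam_a (a joint): Angle of the steel cam arm on the coupling's +y side, rad: 0 open (outwards and 30 degrees up), 1.396 fully home (outwards and 50 degrees down). It turns about a level pin 37 mm out from the axis and 24 mm above the mouth, stiffly (0.18 N m), and stays where left. Bar 14 mm wide, 6 mm thick, 70 mm long. It binds short of home if the coupling is not home. Press it with less than 25 N.
- cam_b (a joint): The same for the arm on the coupling's -y side.
- cam_a_pad (a point): Point on the outer (upper) face of arm cam_a near its end, in the middle of its 14 mm width, 55 mm from the pin: a good place to push it down and, later, in.
- cam_b_pad (a point): The same point on arm cam_b.
- weight: Loose bystander: brass-coloured weight 42 mm across and 29 mm high, near the work; origin under its centre.
- jar: Loose bystander: white jar with a blue lid, 59 mm across and 72 mm high, the one in front of the blue bin; origin under its centre.
- dish: Loose bystander: flat round dish 60 mm across and 12 mm high; origin under its centre.

How it is judged (in metres and radians):
On the way, in this order (a step that is already met when the one before it is completed fails the run):
1. the coupling is pressed fully home on the adaptor with both arms still open (z of coupling_grip in the frame of adaptor_top below 0.038 m and horizontal distance between coupling_grip and adaptor_top below 0.005 m and value of joint each of cam_a, cam_b below 0.6 rad), for 0.1 s.
2. one cam arm is swung fully home, the coupling still home (value of joint any of cam_a, cam_b above 1.27 rad and z of coupling_grip in the frame of adaptor_top below 0.038 m), for 0.1 s.
3. the other cam arm is home as well (value of joint each of cam_a, cam_b above 1.27 rad), for 0.1 s.
At the end, for the whole second after the job is handed in: The coupling sits upright on the adaptor within 2 mm of fully home (coupling_grip less than 38 mm above adaptor_top, axes within 5 mm, tilt under 0.1 rad), both cam arms are within about 7 degrees of fully home (over 1.27 rad), all at rest and released (all of step 3 and z of coupling_grip in the frame of adaptor_top below 0.038 m and horizontal distance between coupling_grip and adaptor_top below 0.005 m and angle between coupling_grip's own z axis and vertical below 0.1 rad and linear speed of coupling below 0.02 m/s); the robot touches nothing.
It fails at once if the adaptor is forced down onto its stop (pressed in by more than 15.5 mm, about 24 N) (value of joint adaptor above 0.0155 m).
It fails at once if a cam arm is forced: pressed with more than 25 N (contact force between any of cam_a, cam_b and the fingers above 25 N or contact force between any of cam_a, cam_b and the arm above 25 N).
It fails at once if the coupling is tipped over (angle between coupling_grip's own z axis and vertical above 0.6 rad).
It fails at once if a bystander is moved by more than 25 mm (distance of any of weight, jar, dish from where it was at the start of the episode above 0.025 m).
It also fails if it takes over 72 s, if anything falls off the work surface, if the arm or the gripper's body presses on something with over 40 N, if the wrist force passes 120 N, or if a joint passes its speed limit or range.

## Working session

There is one attempt and no reset: what is moved stays moved. The work goes in short steps, Python scripts to look and compute and a tool call to move; the robot and the scene stay as the last step left them, time stands still between calls to the robot, and variables do not carry over. Pictures are saved under pics/ and viewed, and the job is handed in when it is done.

Besides the shell and the picture viewer there is one more tool, called after "Emit:" by a JSON object that holds its "api" and its "payload", one argument or row to a line. jog_arm: Moves the arm, as the interface text tells. Its arguments: {"type":"object","properties":{"targets":{"type":"array","items":{"type":"array","items":{"type":"number"}}},"newtons":{"type":"number"}},"required":["targets"]}

```bash
ls; mkdir -p pics
cat > h.py <<'E'
import numpy as np, cv2
from bench import r
from scipy.spatial.transform import Rotation as R
def snap(n,f):
    s=r.snapshot(n); cv2.imwrite('pics/'+f,s['pixels'][:,:,::-1].copy()); return s
E
python3 - <<'E'
from h import *
s=r.sense(); print(s)
for n in('scene','top'):
    q=snap(n,n+'0.png'); print({k:v for k,v in q.items() if k!='pixels'})
E
```

```text
pics
{'time': 0.0, 'joint_pos': array([-7.59959782e+01,  7.51454705e+00,  8.53292392e+01,  5.35715902e-04,
        8.72633408e+01, -4.89055815e+00]), 'qd': array([-0.08546586, -0.01445457, -0.00515   , -0.07180587,  0.0672492 ,
        0.1323245 ]), 'joint_efforts': array([-1.99530332e-03, -5.69402111e+01, -5.00554812e+01, -1.80271982e-04,
        1.48454594e-02,  2.64481292e-05]), 'tool_pos': array([ 194.21020016, -567.10863922,  230.25068599]), 'tcp_rot': array([-1.79893309e+02, -9.66597791e-03,  1.88945449e+01]), 'ft_force': array([-0.14780491,  0.62537617,  0.18410191]), 'wrist_torque': array([-0.05535541,  0.01336717,  0.00981142]), 'finger_gap': 85.15139116491154}
{'fx': 456.52856759806326, 'fy': 456.52856759806326, 'cx': 318.7767682229343, 'cy': 244.58541458372682, 'origin': array([120.61754311, 828.63037773, 670.71696448]), 'attitude': array([-123.41980935,   -1.11464855, -153.87568684])}
{'fx': 498.9338215754433, 'fy': 498.9338215754433, 'cx': 326.84994222650283, 'cy': 242.928455122615, 'origin': array([ 445.93261409,   29.29748978, 1113.23536435]), 'attitude': array([-177.05058984,   -0.31247021,  -88.73702037])}
```

View pics/scene0.png

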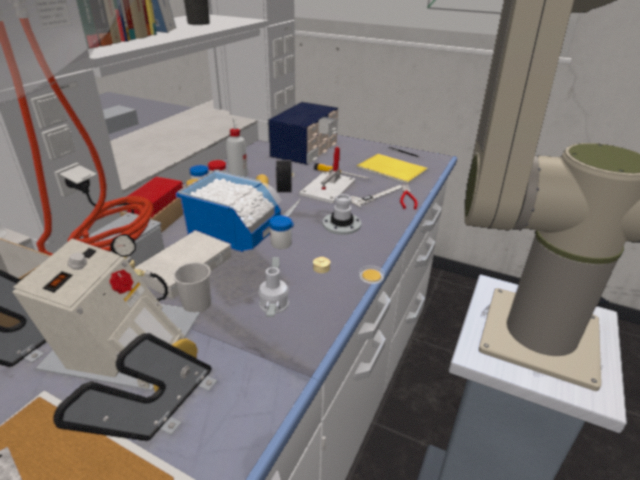

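View pics/top0.png

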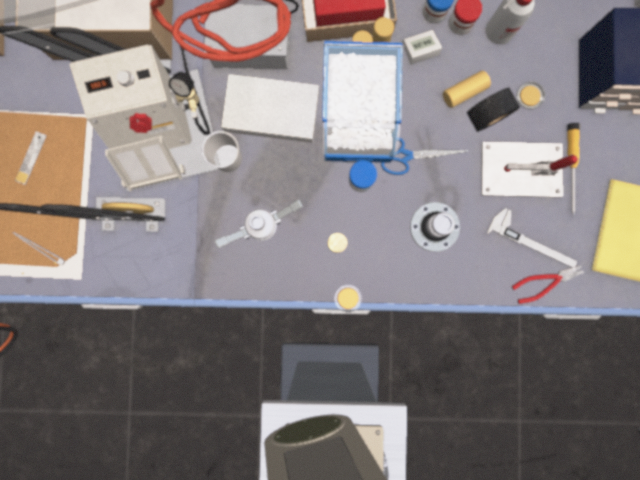

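The top view shows the coupling at about (260,223), with arms from (222,243) to (298,205). The adaptor is at about (437,226), the weight at (338,242), the jar lid at (363,174) and the dish at (348,298).

```bash
cat >> h.py <<'E'
def ray(s,u,v):
    d=R.from_euler('xyz',s['attitude'],degrees=True).apply([(u-s['cx'])/s['fx'],(v-s['cy'])/s['fy'],1]); return np.array(s['origin']),d
def atz(s,u,v,z):
    o,d=ray(s,u,v); return o+d*(z-o[2])/d[2]
def proj(s,p):
    c=R.from_euler('xyz',s['attitude'],degrees=True).inv().apply(np.atleast_2d(p)-s['origin'])
    return np.c_[s['fx']*c[:,0]/c[:,2]+s['cx'],s['fy']*c[:,1]/c[:,2]+s['cy']]
def crop(s,u,v,h,f,k=6,draw=None):
    im=s['pixels'][:,:,::-1].copy()[v-h:v+h,u-int(h*4/3):u+int(h*4/3)]
    im=cv2.resize(im,None,fx=k,fy=k,interpolation=cv2.INTER_CUBIC)
    for p in (draw if draw is not None else []):
        cv2.circle(im,(int(round((p[0]-u+int(h*4/3)+.5)*k)),int(round((p[1]-v+h+.5)*k))),1,(0,0,255),-1)
    cv2.imwrite('pics/'+f,im)
def circ(c,rad,n=40):
    t=np.linspace(0,2*np.pi,n); return np.c_[c[0]+rad*np.cos(t),c[1]+rad*np.sin(t),np.full(n,c[2])]
E
python3 - <<'E'
from h import *
s=r.snapshot('top')
print('coup top',atz(s,258,218,92), 'cup', atz(s,261,224,50))
print('adapt',atz(s,439,224,88))
crop(s,260,223,48,'c1.png'); crop(s,437,226,48,'a1.png')
q=r.snapshot('scene')
crop(q,273,290,48,'c2.png'); crop(q,342,215,48,'a2.png')
E
```

```text
coup top [546.74565335 167.35659317  92.        ] cup [538.17248209 166.25641317  50.        ]
adapt [ 543.14806466 -205.7091775    88.        ]
```

View pics/c1.png

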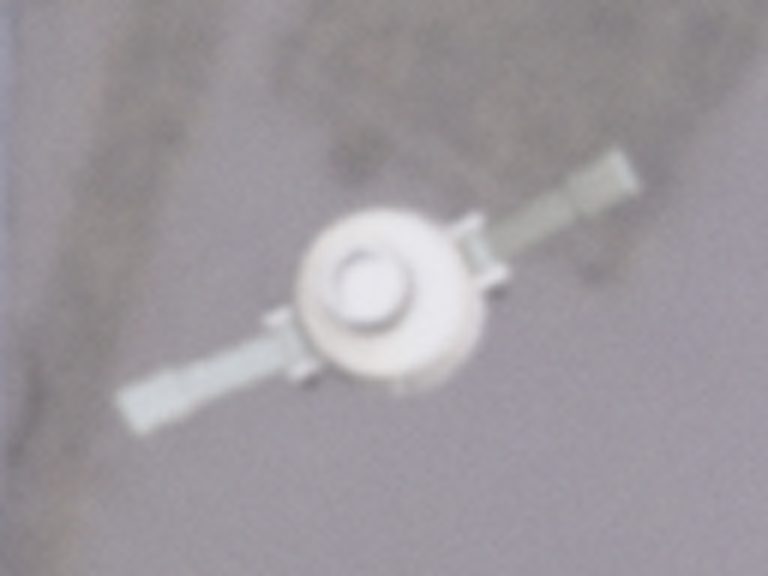

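View pics/a1.png

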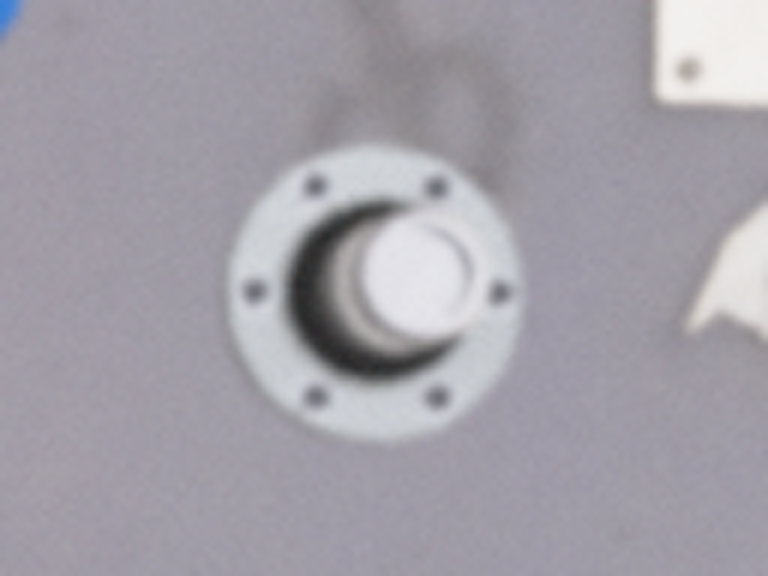

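View pics/c2.png

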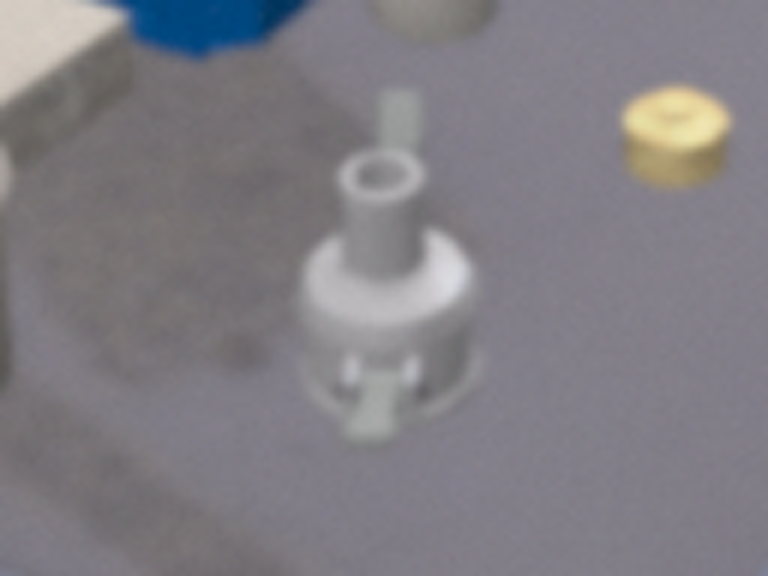

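View pics/a2.png

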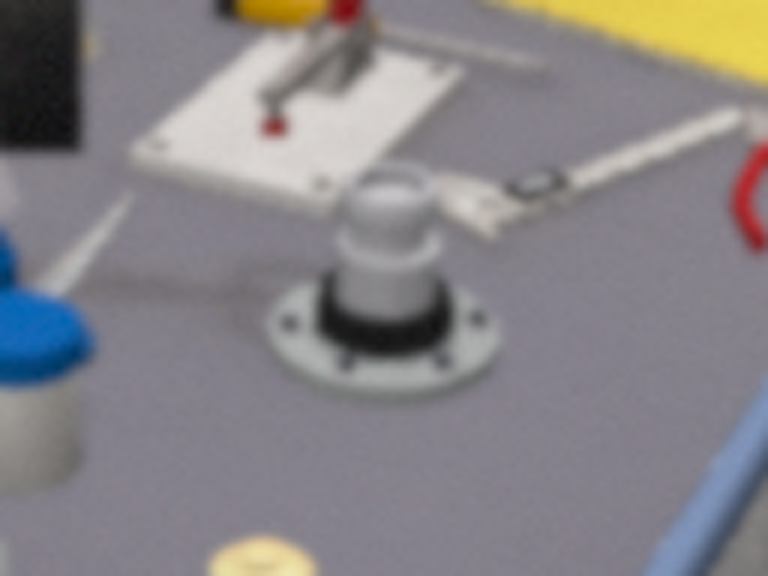

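Run:
```python
from h import *
s=r.snapshot('top'); q=r.snapshot('scene')
P=lambda u,v,h,x,y:(u-int(h*4/3)+x/6-.5, v-h+y/6-.5)
tt=P(260,223,48,368,286); ct=P(260,223,48,391,294)
print('tail top',atz(s,*tt,92),'cup edge~z45',atz(s,*ct,45), 'scene',atz(q,*P(273,290,48,382,176),92))
a=P(437,226,48,418,277); f=P(437,226,48,376,292)
print('ad top',atz(s,*a,88),'flange z8',atz(s,*f,8),'scene top',atz(q,*P(342,215,48,392,186),88), 'flange',atz(q,*P(342,215,48,383,335),8))
# arm tips
h=35
e1=atz(s,*P(260,223,48,624,172),24+35);e2=atz(s,*P(260,223,48,130,410),24+35)
print(e1,e2,np.degrees(np.arctan2(*(e1-e2)[[1,0]])),(e1+e2)/2)
print('weight',atz(s,338,242,29),'jar',atz(s,363,174,72),'dish',atz(s,348,298,12))
# overlays
c=np.array([542,167.]); ad=np.array([541,-207.])
import sys
def ovc(c): return np.vstack([circ([*c,92],15),circ([*c,52],15),circ([*c,0],33)])
def ova(c): return np.vstack([circ([*c,84],24),circ([*c,88],20),circ([*c,8],55)])
for S,n,(u,v),(u2,v2) in((s,'t',(260,223),(437,226)),(q,'s',(273,290),(342,215))):
    crop(S,u,v,48,'oc'+n+'.png',4,proj(S,ovc(c))); crop(S,u2,v2,48,'oa'+n+'.png',4,proj(S,ova(ad)))
im=[cv2.imread('pics/'+f+'.png')[:,60:-60] for f in('oct','ocs','oat','oas')]
o=np.vstack([np.hstack(im[:2]),np.hstack(im[2:])]); cv2.imwrite('pics/ov.png',cv2.resize(o,(780,int(780*o.shape[0]/o.shape[1]))))
```

```text
tail top [538.10990572 169.49856127  92.        ] cup edge~z45 [539.66657391 167.64638742  45.        ] scene [539.52037431 172.3409289   92.        ]
ad top [ 543.98590895 -212.2454538    88.        ] flange z8 [ 545.7054821  -215.56125296    8.        ] scene top [ 544.37111237 -211.63863696   88.        ] flange [ 545.14277396 -212.40561146    8.        ]
[583.60839105  84.68531771  59.        ] [495.3907374  256.48981586  59.        ] -62.82054568316691 [539.49956422 170.58756679  59.        ]
weight [5.04477344e+02 3.99403189e-01 2.90000000e+01] jar [646.68044164 -48.0916549   72.        ] dish [382.64177411 -24.608018    12.        ]
```

View pics/ov.png

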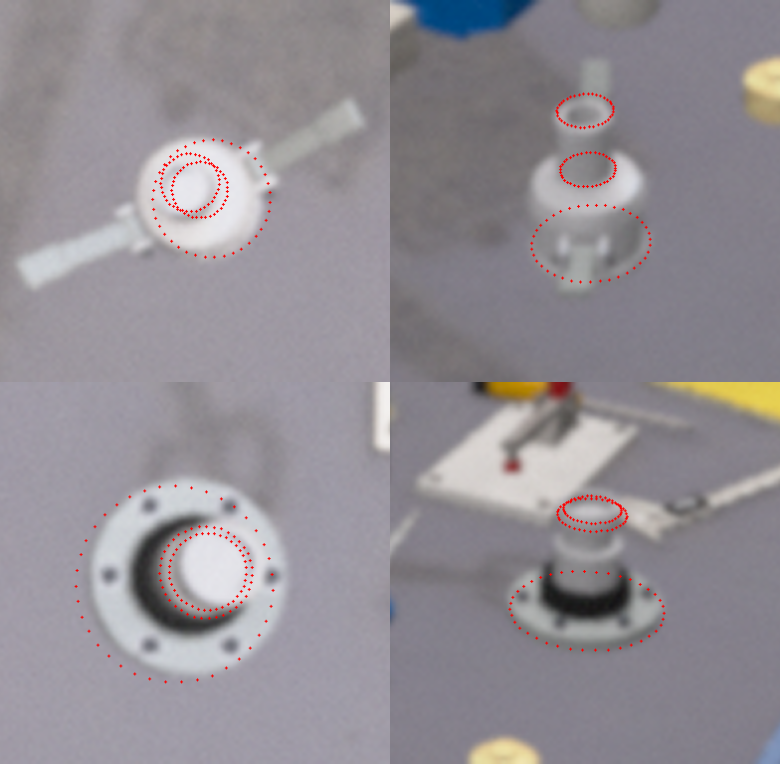

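```bash
cat >> h.py <<'E'
def ov(c,ad,name,zc=0,za=88):
    s=r.snapshot('top'); q=r.snapshot('scene')
    ovc=np.vstack([circ([*c,92+zc],15),circ([*c,52+zc],15),circ([*c,0+zc],33)])
    ova=np.vstack([circ([*ad,za-4],24),circ([*ad,za],20),circ([*ad,8],55)])
    im=[]
    for S,n in((s,'t'),(q,'s')):
        for o,cc in((ovc,[*c,45+zc]),(ova,[*ad,50])):
            u,v=proj(S,cc)[0].round().astype(int)
            crop(S,u,v,36,'tmp.png',5,proj(S,o)); im.append(cv2.imread('pics/tmp.png')[:,50:-50])
    o=np.vstack([np.hstack([im[0],im[2]]),np.hstack([im[1],im[3]])]); k=min(800/o.shape[1],600/o.shape[0],1)
    cv2.imwrite('pics/'+name,cv2.resize(o,None,fx=k,fy=k))
E
python3 -c "
from h import *
ov((539,170.5),(544.5,-212.5),'ov2.png')"
```

```text
(no output)
```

View pics/ov2.png

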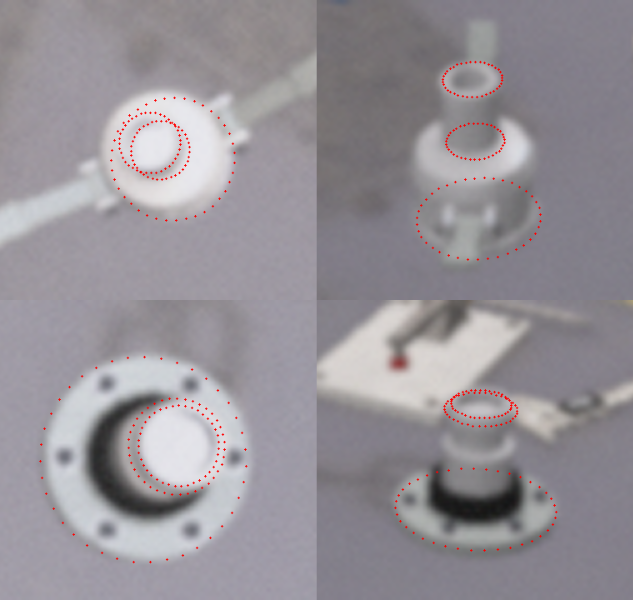

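The overlays give the coupling axis at about (539,170), with its arms along -62.8°/117.2°. The adaptor is at about (544.5,-213). Both agree with the stated sizes and heights, so I'm moving to hover over the coupling.

Emit:
{"api": "jog_arm", "payload": {
  "targets": [
    [0.02,-0.02,0,0,0,0,0],
    [0.045,-0.047,0,0,0,0,0],
    [0.07,-0.073,0,0,0,0,0],
    [0.096,-0.1,0,0,0,0,0],
    [0.122,-0.126,0,0,0,0,0]
  ]
}}

```text
time: 0.82
tool_pos: [269.2, -407.4, 231.2]
tcp_rot: [180.0, -0.0, 18.9]
ft_force: [0.5, 0.9, 0.5]
finger_gap: 85.5
```

Emit:
{"api": "jog_arm", "payload": {
  "targets": [
    [0.026,-0.027,0,0,0,0,0],
    [0.052,-0.054,0,0,0,0,0],
    [0.078,-0.081,0,0,0,0,0],
    [0.104,-0.108,0,0,0,0,0],
    [0.13,-0.135,0,0,0,0,0]
  ]
}}

```text
time: 1.23
tool_pos: [348.6, -237.5, 231.5]
tcp_rot: [180.0, -0.0, 18.9]
ft_force: [1.5, -0.8, -0.2]
finger_gap: 85.4
```

Emit:
{"api": "jog_arm", "payload": {
  "targets": [
    [0.026,-0.027,0,0,0,0,0],
    [0.052,-0.054,0,0,0,0,0],
    [0.078,-0.081,0,0,0,0,0],
    [0.104,-0.108,0,0,0,0,0],
    [0.13,-0.135,0,0,0,0,0]
  ]
}}

```text
time: 1.65
tool_pos: [428.0, -67.4, 231.7]
tcp_rot: [180.0, -0.1, 18.9]
ft_force: [1.7, -0.7, 0.2]
finger_gap: 85.2
```

Emit:
{"api": "jog_arm", "payload": {
  "targets": [
    [0.026,-0.027,0,0,0,0,0],
    [0.052,-0.054,0,0,0,-0.04,0],
    [0.078,-0.081,0,0,0,-0.08,0],
    [0.104,-0.108,0,0,0,-0.12,0],
    [0.13,-0.135,0,0,0,-0.145,0]
  ]
}}

```text
time: 2.07
tool_pos: [507.3, 102.6, 231.5]
tcp_rot: [180.0, -0.0, 27.3]
ft_force: [0.8, -0.8, 0.1]
finger_gap: 85.5
```

```bash
cat >> h.py <<'E'
def delta(t,yaw=None):
    s=r.sense(); Rm=R.from_euler('xyz',s['tcp_rot'],degrees=True)
    print('t',round(s['time'],2),'tcp',s['tool_pos'].round(1),'rot',s['tcp_rot'].round(2),'F',s['ft_force'].round(1),'gap',round(s['finger_gap'],1))
    print('shift mm',Rm.inv().apply(np.array(t)-s['tool_pos']).round(1), 'wz', None if yaw is None else round(-np.radians(yaw-s['tcp_rot'][2]),3))
E
python3 -c "
from h import *
delta((539,170,170),27.2)"
```

```text
t 2.07 tcp [507.3 102.6 231.5] rot [ 1.7998e+02 -4.0000e-02  2.7350e+01] F [ 0.8 -0.8  0.1] gap 85.5
shift mm [ 59.1 -45.3  61.5] wz 0.003
```

Emit:
{"api": "jog_arm", "payload": {
  "targets": [
    [0.02,-0.015,0.015,0,0,0,0],
    [0.04,-0.03,0.035,0,0,0,0],
    [0.053,-0.041,0.053,0,0,0,0],
    [0.059,-0.045,0.061,0,0,0,0],
    [0.059,-0.045,0.061,0,0,0,0]
  ]
}}

```text
time: 2.48
tool_pos: [537.3, 168.3, 167.5]
tcp_rot: [-179.9, 0.3, 27.3]
ft_force: [-0.3, -0.1, 0.3]
finger_gap: 85.6
```

```bash
python3 -c "
from h import *
delta((539,170,57),27.2)
s=r.snapshot('top');q=r.snapshot('scene')
u,v=proj(q,[539,170,100])[0].astype(int)
crop(q,u,v,60,'g1.png',5,proj(q,np.vstack([circ([539,170,92],15),[[539,170,170]]])))"
```

```text
t 2.48 tcp [537.3 168.3 167.5] rot [-179.92    0.25   27.31] F [-0.3 -0.1  0.3] gap 85.6
shift mm [  2.8  -0.6 110.5] wz 0.002
```

View pics/g1.png

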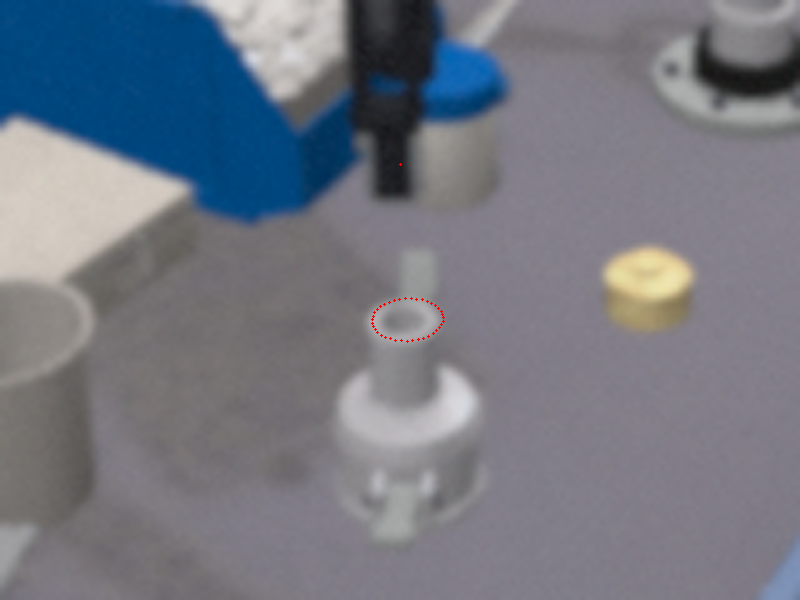

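Emit:
{"api": "jog_arm", "payload": {
  "targets": [
    [0.001,0,0.03,0,0,0,0],
    [0.001,0,0.06,0,0,0,0],
    [0.001,0,0.085,0,0,0,0],
    [0.001,0,0.1,0,0,0,0],
    [0.001,0,0.106,0,0,0,0]
  ]
}}

```text
time: 3.0
tool_pos: [538.5, 166.3, 63.0]
tcp_rot: [-180.0, 0.1, 27.1]
ft_force: [-0.5, -0.0, 0.2]
finger_gap: 85.3
```

```bash
python3 -c "
from h import *
delta((539,170,58),27.2)
s=snap('top','x.png');q=r.snapshot('scene')
u,v=proj(q,[539,170,80])[0].astype(int)
crop(q,u,v,60,'g2.png',5)"
```

```text
t 3.0 tcp [538.5 166.3  63. ] rot [-1.7999e+02  1.3000e-01  2.7120e+01] F [-0.5 -0.   0.2] gap 85.3
shift mm [ 2.1 -3.   5. ] wz -0.001
```

View pics/g2.png

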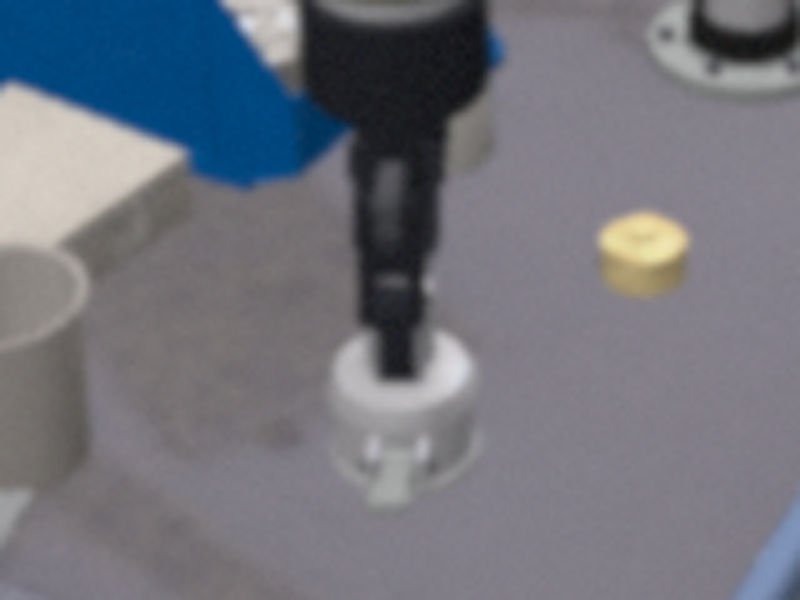

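Emit:
{"api": "jog_arm", "payload": {
  "targets": [
    [0.0005,-0.002,0.004,0,0,0,0],
    [0.0005,-0.002,0.007,0,0,0,0],
    [0.0005,-0.002,0.007,0,0,0,0.3],
    [0.0005,-0.002,0.007,0,0,0,0.5],
    [0.0005,-0.002,0.007,0,0,0,0.6]
  ],
  "newtons": 60
}}

```text
time: 3.52
tool_pos: [539.5, 170.1, 58.0]
tcp_rot: [180.0, -0.1, 27.2]
ft_force: [0.8, 0.1, 0.3]
finger_gap: 51.8
```

Emit:
{"api": "jog_arm", "payload": {
  "targets": [
    [0,0,0,0,0,0,0.8],
    [0,0,0,0,0,0,1],
    [0,0,0,0,0,0,1],
    [0,0,0,0,0,0,1],
    [0,0,0,0,0,0,1]
  ],
  "newtons": 60
}}

```text
time: 3.93
tool_pos: [539.5, 169.9, 57.8]
tcp_rot: [180.0, -0.0, 27.2]
ft_force: [-0.7, -1.7, 5.3]
finger_gap: 28.3
```

Emit:
{"api": "jog_arm", "payload": {
  "targets": [
    [0,0,-0.003,0,0,0,1],
    [0,0,-0.012,0,0,0,1],
    [0,0,-0.035,0,0,0,1],
    [0,0,-0.065,0,0,0,1],
    [0,0,-0.095,0,0,0,1]
  ]
}}

```text
time: 4.35
tool_pos: [537.5, 169.8, 152.0]
tcp_rot: [-179.9, 0.2, 27.2]
ft_force: [1.1, -0.3, -3.2]
finger_gap: 28.6
```

Emit:
{"api": "jog_arm", "payload": {
  "targets": [
    [0,0,-0.02,0,0,0,1],
    [0,0,-0.035,0,0,0,1],
    [0,0,-0.045,0,0,0,1],
    [0,0,-0.045,0,0,0,1],
    [0,0,-0.045,0,0,0,1]
  ]
}}

```text
time: 4.77
tool_pos: [538.9, 170.0, 197.0]
tcp_rot: [-180.0, 0.0, 27.2]
ft_force: [-0.2, -0.9, -4.6]
finger_gap: 28.7
```

```bash
python3 -c "
from h import *
delta((544.5,-213,197),90)
q=snap('scene','l1.png')"
```

```text
t 4.77 tcp [538.9 170.  197. ] rot [-1.7999e+02  1.0000e-02  2.7210e+01] F [-0.2 -0.9 -4.6] gap 28.7
shift mm [-170.2  343.2   -0. ] wz -1.096
```

View pics/l1.png

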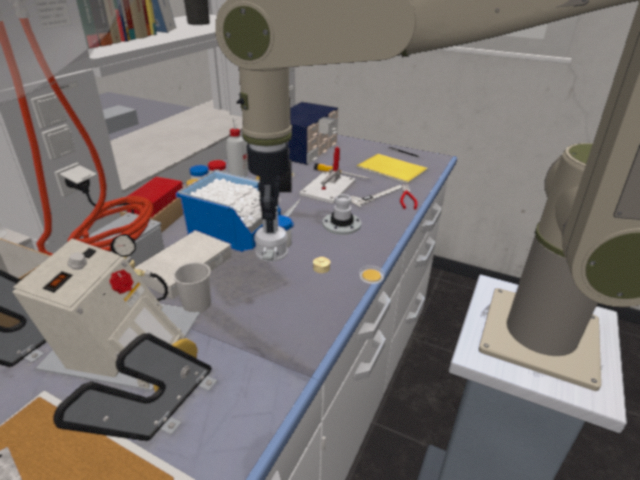

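Emit:
{"api": "jog_arm", "payload": {
  "targets": [
    [-0.006,0.012,0,0,0,-0.04,1],
    [-0.02,0.04,0,0,0,-0.13,1],
    [-0.036,0.073,0,0,0,-0.24,1],
    [-0.053,0.107,0,0,0,-0.35,1],
    [-0.07,0.141,0,0,0,-0.46,1]
  ]
}}

```text
time: 5.23
tool_pos: [539.9, 11.5, 195.0]
tcp_rot: [-179.8, 0.1, 53.9]
ft_force: [0.9, -0.4, -4.0]
finger_gap: 28.8
```

```bash
python3 -c "
from h import *
delta((544.5,-213,197),90)"
```

```text
t 5.23 tcp [539.9  11.5 195. ] rot [-1.7983e+02  1.0000e-01  5.3940e+01] F [ 0.9 -0.4 -4. ] gap 28.8
shift mm [-178.7  135.9   -2. ] wz -0.629
```

Emit:
{"api": "jog_arm", "payload": {
  "targets": [
    [-0.026,0.02,0,0,0,-0.11,1],
    [-0.052,0.04,0,0,0,-0.22,1],
    [-0.078,0.06,0,0,0,-0.33,1],
    [-0.104,0.08,0,0,0,-0.42,1],
    [-0.128,0.097,0,0,0,-0.5,1]
  ]
}}

```text
time: 5.65
tool_pos: [542.0, -149.7, 195.0]
tcp_rot: [-179.8, -0.0, 82.4]
ft_force: [0.4, -0.7, -4.2]
finger_gap: 28.8
```

```bash
python3 -c "
from h import *
delta((544.5,-213,197),90)"
```

```text
t 5.65 tcp [ 542.  -149.7  195. ] rot [-1.7981e+02 -3.0000e-02  8.2450e+01] F [ 0.4 -0.7 -4.2] gap 28.8
shift mm [-62.4  10.8  -2.1] wz -0.132
```

Emit:
{"api": "jog_arm", "payload": {
  "targets": [
    [-0.022,0.003,0,0,0,-0.05,1],
    [-0.042,0.006,0,0,0,-0.1,1],
    [-0.058,0.009,0,0,0,-0.136,1],
    [-0.0642,0.01,0,0,0,-0.136,1],
    [-0.0642,0.01,0,0,0,-0.136,1]
  ]
}}

```text
time: 6.07
tool_pos: [543.4, -213.9, 195.3]
tcp_rot: [-179.8, -0.1, 89.8]
ft_force: [-0.1, 0.2, -2.7]
finger_gap: 28.4
```

Emit:
{"api": "jog_arm", "payload": {
  "targets": [
    [0,0,0,0,0,0,1]
  ]
}}

```text
time: 6.15
tool_pos: [543.9, -212.3, 195.9]
tcp_rot: [-179.9, -0.1, 89.9]
ft_force: [-0.8, 0.5, -5.1]
finger_gap: 28.4
```

```bash
python3 -c "
from h import *
delta((544.5,-213,197),90)
ov((544.5,-213),(544.5,-213),'ov3.png',zc=140)"
```

```text
t 6.15 tcp [ 543.9 -212.3  195.9] rot [-1.7988e+02 -9.0000e-02  8.9910e+01] F [-0.8  0.5 -5.1] gap 28.4
shift mm [-0.7  0.6 -1.1] wz -0.002
```

View pics/ov3.png

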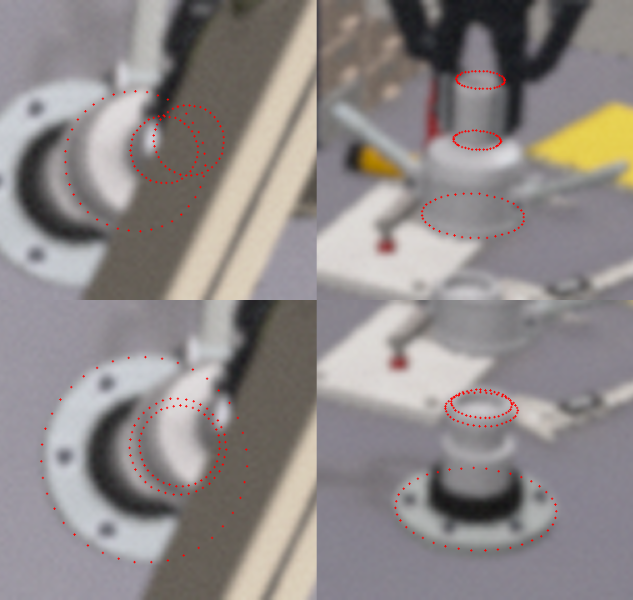

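Emit:
{"api": "jog_arm", "payload": {
  "targets": [
    [0,0,0.01,0,0,0,1],
    [0,0,0.025,0,0,0,1],
    [0,0,0.037,0,0,0,1],
    [0,0,0.043,0,0,0,1],
    [0,0,0.045,0,0,0,1]
  ]
}}

```text
time: 6.67
tool_pos: [543.3, -211.9, 149.8]
tcp_rot: [-179.8, -0.1, 90.0]
ft_force: [-0.1, -0.0, -5.3]
finger_gap: 28.6
```

Emit:
{"api": "jog_arm", "payload": {
  "targets": [
    [0,0,0.001,0,0,0,1],
    [0,0,0.003,0,0,0,1],
    [0,0,0.005,0,0,0,1],
    [0,0,0.007,0,0,0,1],
    [0,0,0.009,0,0,0,1]
  ]
}}

```text
time: 7.08
tool_pos: [544.9, -213.2, 143.8]
tcp_rot: [179.9, 0.0, 90.0]
ft_force: [-0.1, -0.3, -1.8]
finger_gap: 28.9
```

Emit:
{"api": "jog_arm", "payload": {
  "targets": [
    [0,0,0.001,0,0,0,1],
    [0,0,0.002,0,0,0,1],
    [0,0,0.003,0,0,0,1],
    [0,0,0.003,0,0,0,1]
  ]
}}

```text
time: 7.42
tool_pos: [545.0, -213.4, 140.9]
tcp_rot: [179.9, 0.1, 90.0]
ft_force: [-0.1, -1.9, -0.0]
finger_gap: 28.7
```

```bash
python3 -c "
from h import *
delta((544.5,-213,140),90); print(r.sense()['wrist_torque'])
q=r.snapshot('scene'); print(r.sense()['ft_force'])
u,v=proj(q,[544.5,-213,100])[0].astype(int)
crop(q,u,v,48,'d1.png',6)"
```

```text
t 7.42 tcp [ 545.  -213.4  140.9] rot [1.7992e+02 5.0000e-02 8.9990e+01] F [-0.1 -1.9 -0. ] gap 28.7
shift mm [ 0.4 -0.5  0.9] wz -0.0
[-0.51591636 -0.0843331   0.0967485 ]
[ 1.18556519 -1.26914068  0.23542653]
```

View pics/d1.png

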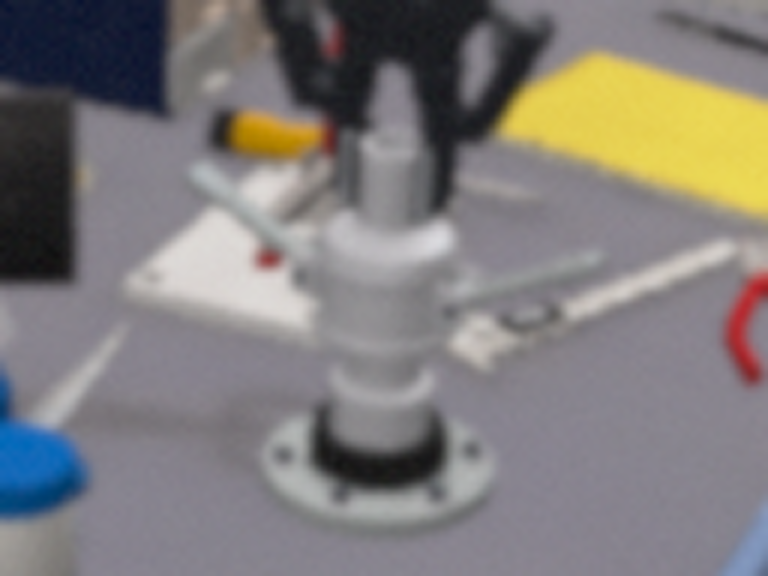

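Emit:
{"api": "jog_arm", "payload": {
  "targets": [
    [-0.001,0,0,0,0,0,1],
    [-0.002,0,0,0,0,0,1],
    [-0.002,0,0,0,0,0,1]
  ]
}}

```text
time: 7.72
tool_pos: [544.7, -215.1, 140.4]
tcp_rot: [180.0, 0.0, 90.0]
ft_force: [2.6, -0.8, -1.1]
finger_gap: 28.3
```

```bash
python3 -c "
from h import *
for i in range(3):
  s=r.sense(); print(s['ft_force'].round(2),s['wrist_torque'].round(2),s['tool_pos'].round(1)); r.snapshot('top')"
```

```text
[ 2.56 -0.84 -1.12] [-0.36 -0.45  0.05] [ 544.7 -215.1  140.4]
[ 1.78 -0.77 -0.55] [-0.35 -0.46 -0.  ] [ 544.8 -215.1  140.4]
[ 2.14 -0.42 -0.33] [-0.4  -0.49  0.04] [ 544.7 -215.1  140.4]
```

Emit:
{"api": "jog_arm", "payload": {
  "targets": [
    [0,0.001,0,0,0,0,1],
    [-0.0005,0.002,0,0,0,0,1],
    [-0.0005,0.002,0,0,0,0,1]
  ]
}}

```text
time: 8.12
tool_pos: [546.1, -215.4, 139.9]
tcp_rot: [-179.9, -0.0, 90.0]
ft_force: [0.5, -2.2, -3.1]
finger_gap: 28.8
```

```bash
python3 -c "
from h import *
for i in range(3):
  s=r.sense(); print(s['ft_force'].round(2),s['wrist_torque'].round(2),s['tool_pos'].round(1)); r.snapshot('top')"
```

```text
[ 0.54 -2.16 -3.12] [-0.47  0.03  0.04] [ 546.1 -215.4  139.9]
[-0.18 -2.73 -3.64] [-0.61  0.16 -0.  ] [ 546.1 -215.5  139.8]
[-0.62 -1.65 -2.53] [-0.6   0.09  0.02] [ 546.1 -215.5  139.8]
```

Emit:
{"api": "jog_arm", "payload": {
  "targets": [
    [-0.001,0,0,0,0,0,1],
    [-0.0015,0,0,0,0,0,1],
    [-0.0015,0,0,0,0,0,1]
  ]
}}

```text
time: 8.52
tool_pos: [546.2, -216.6, 139.8]
tcp_rot: [-180.0, -0.1, 90.0]
ft_force: [-0.3, -0.4, -4.0]
finger_gap: 28.6
```

```bash
python3 -c "
from h import *
for i in range(3):
  s=r.sense(); print(s['ft_force'].round(2),s['wrist_torque'].round(2),s['tool_pos'].round(1)); r.snapshot('top')"
```

```text
[-0.27 -0.41 -4.01] [-0.   -0.04  0.04] [ 546.2 -216.6  139.8]
[-0.58  0.54 -4.37] [-0.05 -0.    0.03] [ 546.3 -216.6  139.9]
[ 0.41 -0.4  -3.7 ] [0.   0.01 0.01] [ 546.4 -216.6  140. ]
```

Contact forces and torque are back to zero, so the mouth is now clear of the chamfer. I'll continue down slowly.

Emit:
{"api": "jog_arm", "payload": {
  "targets": [
    [0,0,0.001,0,0,0,1],
    [0,0,0.002,0,0,0,1],
    [0,0,0.003,0,0,0,1],
    [0,0,0.004,0,0,0,1],
    [0,0,0.004,0,0,0,1]
  ]
}}

```text
time: 9.08
tool_pos: [546.3, -216.9, 135.9]
tcp_rot: [-180.0, -0.0, 90.0]
ft_force: [0.3, -0.2, -4.0]
finger_gap: 28.5
```

```bash
python3 -c "
from h import *
for i in range(3):
  s=r.sense(); print(s['ft_force'].round(2),s['wrist_torque'].round(2),s['tool_pos'].round(1)); r.snapshot('top')"
```

```text
[ 0.34 -0.21 -4.04] [0.02 0.02 0.04] [ 546.3 -216.9  135.9]
[ 0.59  0.19 -5.31] [ 0.   -0.03  0.03] [ 546.4 -216.9  136.1]
[-0.4  -0.43 -4.38] [-0.03  0.04  0.03] [ 546.4 -216.9  136.2]
```

Free. Next I'll go down to just above seal contact (TCP about 115).

Emit:
{"api": "jog_arm", "payload": {
  "targets": [
    [0,0,0.002,0,0,0,1],
    [0,0,0.005,0,0,0,1],
    [0,0,0.008,0,0,0,1],
    [0,0,0.01,0,0,0,1],
    [0,0,0.01,0,0,0,1]
  ]
}}

```text
time: 9.65
tool_pos: [546.0, -216.7, 125.3]
tcp_rot: [-179.9, -0.0, 90.0]
ft_force: [-0.7, 0.3, -4.6]
finger_gap: 28.7
```

Emit:
{"api": "jog_arm", "payload": {
  "targets": [
    [0,0,0.002,0,0,0,1],
    [0,0,0.005,0,0,0,1],
    [0,0,0.008,0,0,0,1],
    [0,0,0.01,0,0,0,1],
    [0,0,0.01,0,0,0,1]
  ]
}}

```text
time: 10.07
tool_pos: [546.1, -216.8, 115.5]
tcp_rot: [-179.9, -0.0, 90.0]
ft_force: [-0.3, 0.4, -4.3]
finger_gap: 28.7
```

```bash
python3 -c "
from h import *
for i in range(3):
  s=r.sense(); print(s['ft_force'].round(2),s['wrist_torque'].round(2),s['tool_pos'].round(1)); r.snapshot('top')"
```

```text
[-0.35  0.45 -4.3 ] [ 0.02 -0.01 -0.01] [ 546.1 -216.8  115.5]
[-0.42  0.29 -3.64] [-0.02  0.02  0.03] [ 546.2 -216.8  115.8]
[-0.35  0.12 -4.49] [ 0.    0.   -0.01] [ 546.4 -216.9  116.1]
```

Emit:
{"api": "jog_arm", "payload": {
  "targets": [
    [0,0,0.002,0,0,0,1],
    [0,0,0.004,0,0,0,1],
    [0,0,0.006,0,0,0,1],
    [0,0,0.008,0,0,0,1],
    [0,0,0.008,0,0,0,1]
  ]
}}

```text
time: 10.63
tool_pos: [546.6, -217.0, 108.3]
tcp_rot: [180.0, 0.0, 90.0]
ft_force: [-1.6, -0.7, -0.7]
finger_gap: 28.6
```

Emit:
{"api": "jog_arm", "payload": {
  "targets": [
    [0,0,0.001,0,0,0,1],
    [0,0,0.002,0,0,0,1],
    [0,0,0.003,0,0,0,1],
    [0,0,0.004,0,0,0,1],
    [0,0,0.004,0,0,0,1]
  ]
}}

```text
time: 11.05
tool_pos: [546.7, -217.1, 104.7]
tcp_rot: [180.0, 0.0, 90.0]
ft_force: [-3.0, 0.5, 5.3]
finger_gap: 28.5
```

```bash
python3 -c "
from h import *
for i in range(3):
  s=r.sense(); print(s['ft_force'].round(2),s['wrist_torque'].round(2),s['tool_pos'].round(1)); r.snapshot('top')"
```

```text
[-2.97  0.49  5.32] [ 0.23  0.74 -0.05] [ 546.7 -217.1  104.7]
[-3.28  0.52  4.93] [0.25 0.68 0.04] [ 546.7 -217.1  104.8]
[-2.81  0.14  4.79] [0.22 0.75 0.06] [ 546.7 -217.1  104.8]
```

Emit:
{"api": "jog_arm", "payload": {
  "targets": [
    [0,-0.0005,0.001,0,0,0,1],
    [0,-0.001,0.002,0,0,0,1],
    [0,-0.001,0.003,0,0,0,1],
    [0,-0.001,0.004,0,0,0,1],
    [0,-0.001,0.004,0,0,0,1]
  ]
}}

```text
time: 11.62
tool_pos: [546.6, -217.2, 101.7]
tcp_rot: [179.9, 0.0, 90.0]
ft_force: [-2.7, 2.2, 9.9]
finger_gap: 28.7
```

```bash
python3 -c "
from h import *
for i in range(3):
  s=r.sense(); print(s['ft_force'].round(2),s['wrist_torque'].round(2),s['tool_pos'].round(1)); r.snapshot('top')"
```

```text
[-2.67  2.21  9.88] [0.48 0.68 0.01] [ 546.6 -217.2  101.7]
[-2.62  1.97  9.82] [0.44 0.67 0.01] [ 546.6 -217.2  101.8]
[-1.58  2.7   9.99] [ 0.43  0.67 -0.03] [ 546.6 -217.2  101.9]
```

Emit:
{"api": "jog_arm", "payload": {
  "targets": [
    [0.0005,-0.0005,0.001,0,0,0,1],
    [0.0007,-0.001,0.002,0,0,0,1],
    [0.0007,-0.001,0.003,0,0,0,1],
    [0.0007,-0.001,0.003,0,0,0,1]
  ]
}}

```text
time: 12.1
tool_pos: [546.4, -217.0, 99.4]
tcp_rot: [179.7, 0.1, 90.0]
ft_force: [-0.1, 0.4, 10.2]
finger_gap: 28.6
```

```bash
python3 -c "
from h import *
for i in range(3):
  s=r.sense(); print(s['ft_force'].round(2),s['wrist_torque'].round(2),s['tool_pos'].round(1)); r.snapshot('top')"
```

```text
[-0.15  0.41 10.18] [ 0.15  0.16 -0.  ] [ 546.4 -217.    99.4]
[ 0.79  0.59 10.1 ] [ 0.2   0.18 -0.05] [ 546.5 -217.    99.5]
[0.55 0.24 9.95] [0.18 0.2  0.01] [ 546.4 -217.1   99.5]
```

Emit:
{"api": "jog_arm", "payload": {
  "targets": [
    [0,0,0.001,0,0,0,1],
    [0,0,0.002,0,0,0,1],
    [0,0,0.002,0,0,0,1],
    [0,0,0.002,0,0,0,1]
  ]
}}

```text
time: 12.58
tool_pos: [546.5, -217.0, 97.5]
tcp_rot: [179.7, 0.1, 90.0]
ft_force: [0.1, 1.1, 9.5]
finger_gap: 28.9
```

```bash
python3 -c "
from h import *
for i in range(3):
  s=r.sense(); print(s['ft_force'].round(2),s['wrist_torque'].round(2),s['tool_pos'].round(1)); r.snapshot('top')"
```

```text
[0.13 1.12 9.51] [0.13 0.11 0.  ] [ 546.5 -217.    97.5]
[-0.41 -0.36 10.22] [ 0.11  0.17 -0.05] [ 546.4 -217.1   97.5]
[0.25 0.88 9.8 ] [ 0.19  0.2  -0.01] [ 546.4 -217.    97.5]
```

Emit:
{"api": "jog_arm", "payload": {
  "targets": [
    [0,0,0.001,0,0,0,1],
    [0,0,0.0015,0,0,0,1],
    [0,0,0.0015,0,0,0,1],
    [0,0,0.0015,0,0,0,1]
  ]
}}

```text
time: 13.07
tool_pos: [546.5, -217.0, 96.2]
tcp_rot: [179.7, 0.1, 90.0]
ft_force: [-0.9, 1.0, 10.7]
finger_gap: 28.4
```

```bash
python3 -c "
from h import *
for i in range(3):
  s=r.sense(); print(s['ft_force'].round(2),s['wrist_torque'].round(2),s['tool_pos'].round(1)); r.snapshot('top')"
```

```text
[-0.92  1.02 10.68] [ 0.23  0.36 -0.04] [ 546.5 -217.    96.2]
[-1.17  1.24 11.57] [0.18 0.3  0.02] [ 546.5 -217.1   96.2]
[-0.32  1.06 11.53] [0.18 0.26 0.03] [ 546.5 -217.1   96.2]
```

Emit:
{"api": "jog_arm", "payload": {
  "targets": [
    [0,0,0.001,0,0,0,1],
    [0,0,0.0015,0,0,0,1],
    [0,0,0.0015,0,0,0,1],
    [0,0,0.0015,0,0,0,1]
  ]
}}

```text
time: 13.55
tool_pos: [546.5, -217.1, 94.9]
tcp_rot: [179.7, 0.1, 90.0]
ft_force: [-2.0, 1.6, 11.9]
finger_gap: 28.9
```

```bash
python3 -c "
from h import *
for i in range(3):
  s=r.sense(); print(s['ft_force'].round(2),s['wrist_torque'].round(2),s['tool_pos'].round(1)); r.snapshot('top')
q=r.snapshot('scene')
u,v=proj(q,[546,-217,100])[0].astype(int)
crop(q,u,v,48,'d2.png',6)"
```

```text
[-2.04  1.56 11.93] [ 0.3   0.51 -0.01] [ 546.5 -217.1   94.9]
[-1.21  1.45 12.56] [ 0.29  0.5  -0.03] [ 546.5 -217.1   94.9]
[-1.83  1.14 12.46] [ 0.28  0.49 -0.04] [ 546.5 -217.1   95. ]
```

View pics/d2.png

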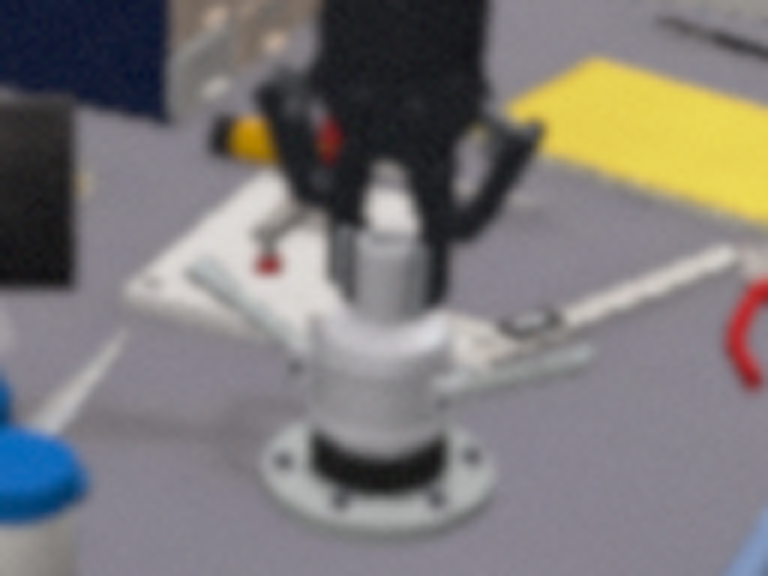

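Emit:
{"api": "jog_arm", "payload": {
  "targets": [
    [0,-0.0005,0.001,0,0,0,1],
    [0.0003,-0.0007,0.002,0,0,0,1],
    [0.0003,-0.0007,0.002,0,0,0,1],
    [0.0003,-0.0007,0.002,0,0,0,1]
  ]
}}

```text
time: 14.08
tool_pos: [546.4, -217.1, 93.6]
tcp_rot: [179.7, 0.2, 90.0]
ft_force: [-0.3, 2.3, 15.5]
finger_gap: 28.7
```

```bash
python3 -c "
from h import *
for i in range(4):
  s=r.sense(); print(s['ft_force'].round(2),s['wrist_torque'].round(2),s['tool_pos'].round(1)); r.snapshot('top')
"
```

```text
[-0.27  2.32 15.51] [ 0.23  0.38 -0.04] [ 546.4 -217.1   93.6]
[-0.5   1.   14.87] [ 0.23  0.34 -0.06] [ 546.4 -217.    93.6]
[-1.4   0.9  15.62] [0.22 0.36 0.01] [ 546.4 -217.1   93.6]
[-0.67  0.38 14.96] [0.25 0.33 0.05] [ 546.4 -217.1   93.6]
```

The seal is home: the force plateaued at about 10 N while it slid, then climbed at the spring rate. I'll ease the load off before releasing.

Emit:
{"api": "jog_arm", "payload": {
  "targets": [
    [0,0,-0.003,0,0,0,1],
    [0,0,-0.006,0,0,0,1],
    [0,0,-0.009,0,0,0,1],
    [0,0,-0.01,0,0,0,1],
    [0,0,-0.01,0,0,0,1]
  ]
}}

```text
time: 14.7
tool_pos: [545.4, -216.6, 101.6]
tcp_rot: [179.8, 0.1, 90.0]
ft_force: [4.5, -1.9, 3.0]
finger_gap: 28.4
```

```bash
python3 -c "
from h import *
for i in range(3):
  s=r.sense(); print(s['ft_force'].round(2),s['wrist_torque'].round(2),s['tool_pos'].round(1)); r.snapshot('top')
"
```

```text
[ 4.5  -1.9   2.95] [-0.19 -0.77  0.03] [ 545.4 -216.6  101.6]
[ 4.7  -0.62  4.28] [-0.33 -0.94 -0.  ] [ 545.  -216.5  101.1]
[ 6.59 -1.97  3.73] [-0.37 -1.2  -0.06] [ 545.  -216.5  100.9]
```

Emit:
{"api": "jog_arm", "payload": {
  "targets": [
    [0,0.001,-0.001,0,0,0,1],
    [-0.0006,0.002,-0.002,0,0,0,1],
    [-0.0006,0.002,-0.002,0,0,0,1],
    [-0.0006,0.002,-0.002,0,0,0,1]
  ]
}}

```text
time: 15.18
tool_pos: [545.3, -216.5, 101.7]
tcp_rot: [-179.9, -0.0, 90.0]
ft_force: [0.2, -1.4, 2.9]
finger_gap: 28.9
```

```bash
python3 -c "
from h import *
for i in range(3):
  s=r.sense(); print(s['ft_force'].round(2),s['wrist_torque'].round(2),s['tool_pos'].round(1)); r.snapshot('top')
"
```

```text
[ 0.2  -1.39  2.87] [-0.27 -0.06  0.05] [ 545.3 -216.5  101.7]
[-0.06 -0.56  2.62] [-0.31 -0.04 -0.  ] [ 545.3 -216.5  101.7]
[-0.67 -1.31  2.41] [-0.29  0.06 -0.02] [ 545.3 -216.5  101.8]
```

Emit:
{"api": "jog_arm", "payload": {
  "targets": [
    [0,0,-0.001,0,0,0,1],
    [0,0,-0.002,0,0,0,1],
    [0,0,-0.002,0,0,0,0.9],
    [0,0,-0.002,0,0,0,0.6],
    [0,0,-0.002,0,0,0,0.3]
  ]
}}

```text
time: 15.75
tool_pos: [545.5, -216.1, 103.9]
tcp_rot: [-180.0, -0.1, 90.0]
ft_force: [-0.4, 0.5, 0.5]
finger_gap: 45.0
```

Emit:
{"api": "jog_arm", "payload": {
  "targets": [
    [0,0,0,0,0,0,0],
    [0,0,0,0,0,0,0],
    [0,0,0,0,0,0,0]
  ]
}}

```text
time: 16.0
tool_pos: [545.8, -216.4, 104.2]
tcp_rot: [-180.0, -0.0, 90.0]
ft_force: [-0.1, -0.1, 0.3]
finger_gap: 80.2
```

```bash
python3 -c "
from h import *
q=r.snapshot('scene')
s=r.sense(); print(s['ft_force'].round(2),s['wrist_torque'].round(2),s['tool_pos'].round(1))
u,v=proj(q,[546,-217,100])[0].astype(int)
crop(q,u,v,48,'d3.png',6)"
```

```text
[ 0.01 -0.22 -0.38] [-0.03 -0.01 -0.02] [ 545.8 -216.5  104.2]
```

View pics/d3.png

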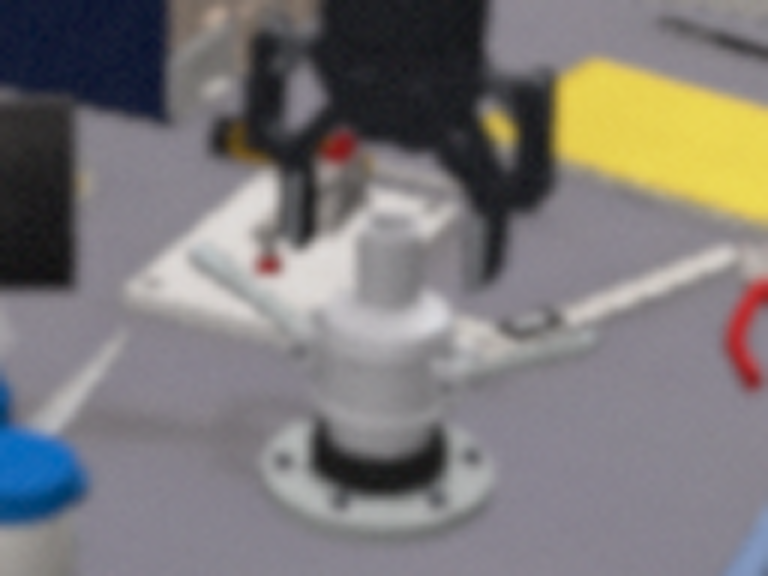

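Emit:
{"api": "jog_arm", "payload": {
  "targets": [
    [0,0,-0.015,0,0,0,0],
    [0,0,-0.045,0,0,0,0],
    [0,0,-0.08,0,0,0,0],
    [0,0,-0.11,0,0,0,0.5],
    [0,0,-0.12,0,0,0,1]
  ]
}}

```text
time: 16.47
tool_pos: [547.9, -217.5, 230.4]
tcp_rot: [179.6, 0.2, 90.0]
ft_force: [0.3, 0.2, 0.8]
finger_gap: 63.7
```

Emit:
{"api": "jog_arm", "payload": {
  "targets": [
    [0,0.03,0,0,0,0,1],
    [0,0.06,0,0,0,0,1],
    [0,0.08,0,0,0,0,1],
    [0,0.085,0,0,0,0,1],
    [0,0.085,0,0,0,0,1]
  ]
}}

```text
time: 16.88
tool_pos: [631.4, -216.2, 223.1]
tcp_rot: [-179.9, -0.0, 90.0]
ft_force: [-0.2, 0.1, -0.6]
finger_gap: 0.9
```

```bash
python3 -c "
from h import *
s=r.snapshot('top');q=r.snapshot('scene')
print(r.sense()['tool_pos'],r.sense()['finger_gap'])
c=[546,-217]
o=np.vstack([circ([*c,46],33),circ([*c,98],15),circ([*c,138],15),[[*c,160]]])
u,v=proj(q,[546,-217,100])[0].astype(int)
crop(q,u,v,48,'d4.png',6,proj(q,o))
u,v=proj(s,[546,-217,100])[0].astype(int)
crop(s,u,v,48,'d5.png',6,proj(s,o))
"
```

```text
[ 630.08590985 -216.49526742  223.57424287] 0.0518080800498132
```

View pics/d4.png

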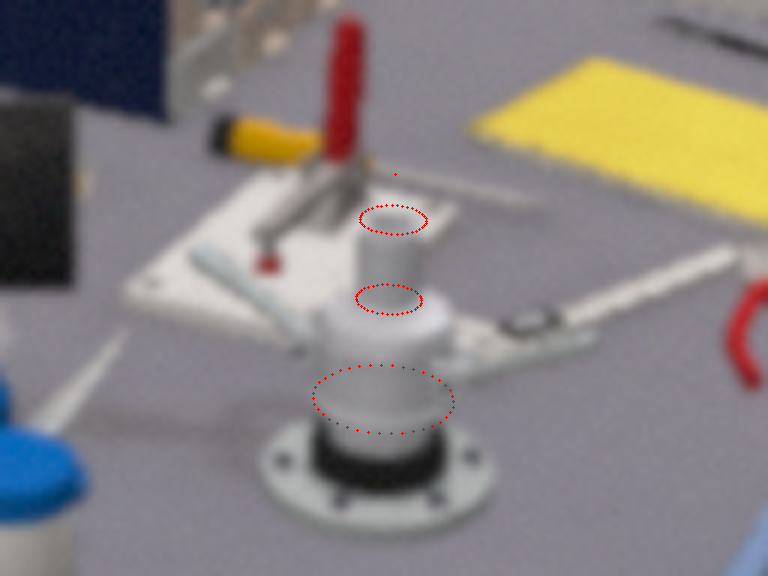

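View pics/d5.png

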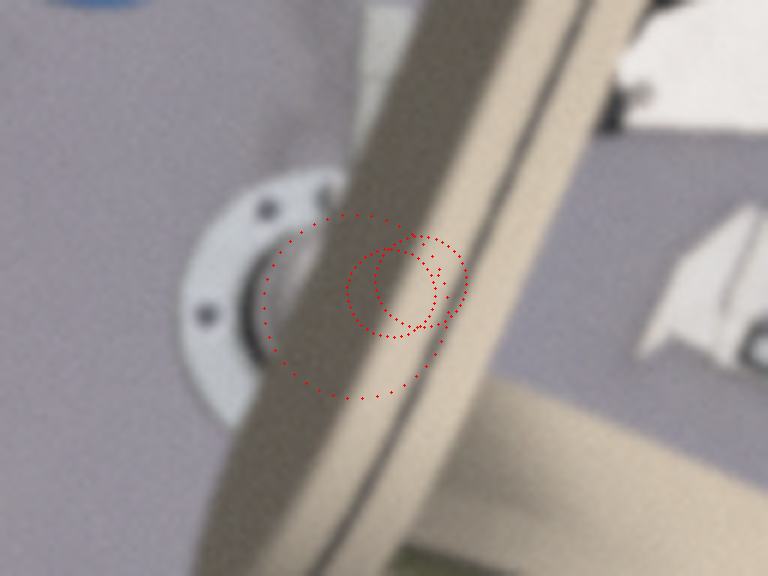

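```bash
python3 -c "
from h import *
s=r.snapshot('top');q=r.snapshot('scene')
c=np.array([546,-217.])
for S,n in((s,'t'),(q,'q')):
  u,v=proj(S,[546,-217,100])[0].astype(int)
  for th in (-6,-3,0,3,6):
    d=np.array([np.cos(np.radians(th)),np.sin(np.radians(th))])
    f=[[*(c+d*97.6),107],[*(c-d*97.6),107]]
    p=(proj(S,f)-[u-64,v-48]+.5)*6
    print(n,th,p.round(0).tolist())
"
```

```text
t -6 [[430.0, 6.0], [364.0, 577.0]]
t -3 [[415.0, 5.0], [379.0, 579.0]]
t 0 [[400.0, 4.0], [395.0, 580.0]]
t 3 [[385.0, 4.0], [410.0, 580.0]]
t 6 [[370.0, 5.0], [425.0, 579.0]]
q -6 [[210.0, 229.0], [582.0, 338.0]]
q -3 [[204.0, 233.0], [587.0, 333.0]]
q 0 [[199.0, 237.0], [591.0, 329.0]]
q 3 [[194.0, 241.0], [595.0, 324.0]]
q 6 [[190.0, 245.0], [598.0, 319.0]]
```

Emit:
{"api": "jog_arm", "payload": {
  "targets": [
    [0.001,-0.003,0.03,0,0,0,1],
    [0.0025,-0.006,0.06,0,0,0,1],
    [0.0025,-0.006,0.085,0,0,0,1],
    [0.0025,-0.006,0.1,0,0,0,1],
    [0.0025,-0.006,0.106,0,0,0,1]
  ]
}}

```text
time: 17.5
tool_pos: [622.0, -213.4, 114.8]
tcp_rot: [-179.7, -0.1, 90.0]
ft_force: [-0.2, -0.7, -0.2]
finger_gap: 0.2
```

```bash
python3 -c "
from h import *
s=r.snapshot('top');q=r.snapshot('scene')
print(r.sense()['tool_pos'],r.sense()['ft_force'])
u,v=proj(q,[580,-217,100])[0].astype(int)
crop(q,u,v,48,'e1.png',6)
"
```

```text
[ 623.42086156 -213.86685462  117.18148282] [-0.09128831  0.98129869  1.4105315 ]
```

View pics/e1.png

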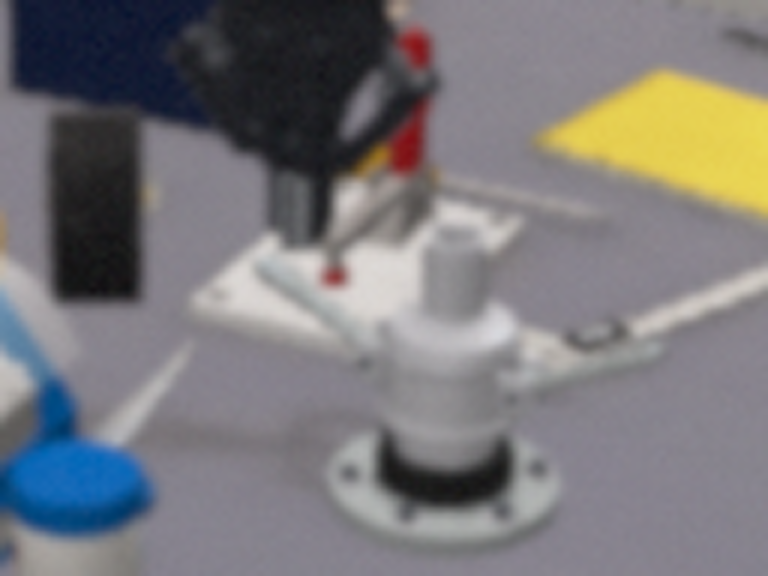

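Emit:
{"api": "jog_arm", "payload": {
  "targets": [
    [0,0,0.003,0,0,0,1],
    [0,0,0.006,0,0,0,1],
    [0,0,0.009,0,0,0,1],
    [0,0,0.012,0,0,0,1],
    [0,0,0.015,0,0,0,1]
  ]
}}

```text
time: 18.02
tool_pos: [625.2, -214.2, 103.7]
tcp_rot: [179.9, 0.0, 90.0]
ft_force: [0.8, 0.1, 0.3]
finger_gap: 0.1
```

Emit:
{"api": "jog_arm", "payload": {
  "targets": [
    [0,0,0.002,0,0,0,1],
    [0,0,0.004,0,0,0,1],
    [0,0,0.006,0,0,0,1],
    [0,0,0.008,0,0,0,1],
    [0,0,0.01,0,0,0,1]
  ]
}}

```text
time: 18.43
tool_pos: [625.4, -214.1, 93.8]
tcp_rot: [179.9, 0.0, 90.0]
ft_force: [1.5, 0.1, 4.3]
finger_gap: 0.4
```

Emit:
{"api": "jog_arm", "payload": {
  "targets": [
    [0,0,0.002,0,0,0,1],
    [0,0,0.004,0,0,0,1],
    [0,0,0.006,0,0,0,1],
    [0,0,0.009,0,0,0,1],
    [0,0,0.012,0,0,0,1]
  ]
}}

```text
time: 18.85
tool_pos: [625.2, -214.3, 81.5]
tcp_rot: [179.9, 0.0, 90.0]
ft_force: [2.2, -0.6, 4.1]
finger_gap: 0.1
```

Emit:
{"api": "jog_arm", "payload": {
  "targets": [
    [0,0,0.002,0,0,0,1],
    [0,0.001,0.004,0,0,0,1],
    [0,0.002,0.006,0,0,0,1],
    [0,0.003,0.009,0,0,0,1],
    [0,0.004,0.012,0,0,0,1]
  ]
}}

```text
time: 19.27
tool_pos: [627.9, -214.0, 68.3]
tcp_rot: [-179.9, -0.0, 90.0]
ft_force: [-3.1, -0.7, 4.4]
finger_gap: 0.1
```

```bash
python3 -c "
from h import *
q=r.snapshot('scene')
print(r.sense()['tool_pos'],r.sense()['ft_force'])
u,v=proj(q,[580,-217,100])[0].astype(int)
crop(q,u,v,48,'e2.png',6)
"
```

```text
[ 627.89952104 -213.86857358   67.67144535] [-1.496247   -0.5088822   3.57325752]
```

View pics/e2.png

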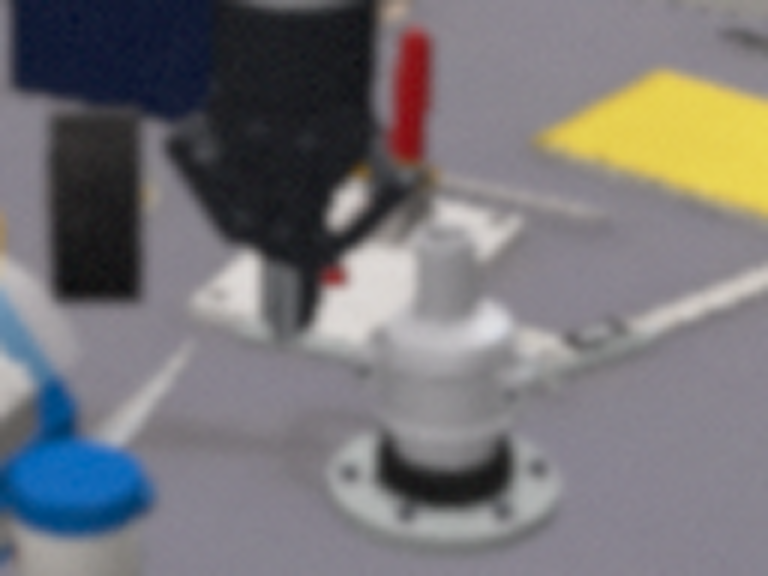

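Emit:
{"api": "jog_arm", "payload": {
  "targets": [
    [0,0,0.003,0,0,0,1],
    [0,0.001,0.006,0,0,0,1],
    [0,0.001,0.009,0,0,0,1],
    [0,0.002,0.012,0,0,0,1],
    [0,0.002,0.015,0,0,0,1]
  ]
}}

```text
time: 19.73
tool_pos: [631.2, -214.1, 54.2]
tcp_rot: [180.0, 0.0, 90.0]
ft_force: [-2.4, -0.1, 4.3]
finger_gap: -0.1
```

Emit:
{"api": "jog_arm", "payload": {
  "targets": [
    [0,0,0.002,0,0,0,1],
    [0,0,0.004,0,0,0,1],
    [0,0,0.006,0,0,0,1],
    [0,0,0.008,0,0,0,1],
    [0,0,0.01,0,0,0,1]
  ]
}}

```text
time: 20.15
tool_pos: [631.1, -214.1, 44.3]
tcp_rot: [180.0, 0.0, 90.0]
ft_force: [-0.5, 1.2, 5.7]
finger_gap: -0.1
```

```bash
python3 -c "
from h import *
q=r.snapshot('scene')
print(r.sense()['tool_pos'],r.sense()['ft_force'])
u,v=proj(q,[580,-217,100])[0].astype(int)
crop(q,u,v,48,'e3.png',6)
"
```

```text
[ 630.7744286  -214.00304479   43.77025874] [-0.34577789 -0.45140468  4.02725004]
```

View pics/e3.png

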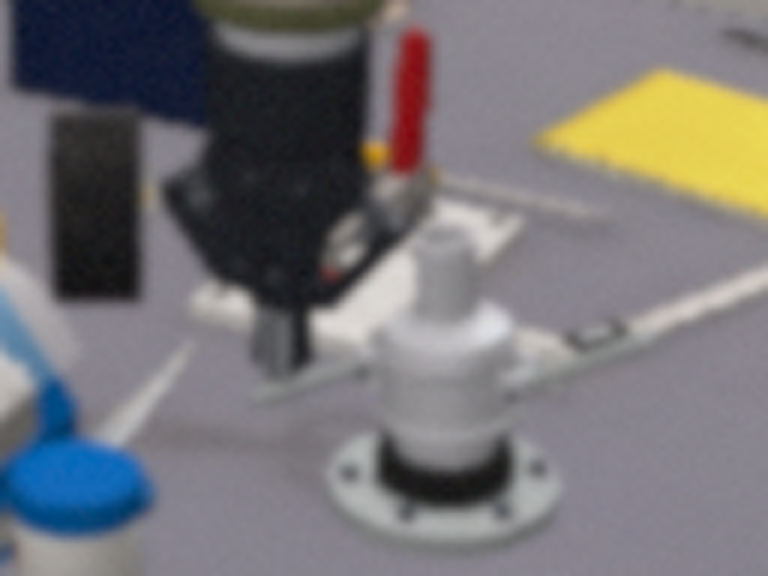

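Emit:
{"api": "jog_arm", "payload": {
  "targets": [
    [0,0.001,0,0.06,0,0,1],
    [0,0.002,0,0.12,0,0,1],
    [0,0.002,0.001,0.18,0,0,1],
    [0,0.002,0.003,0.2,0,0,1]
  ]
}}

```text
time: 20.53
tool_pos: [633.2, -213.7, 40.8]
tcp_rot: [-168.4, -0.0, 90.0]
ft_force: [1.5, 0.0, 3.2]
finger_gap: -0.1
```

```bash
python3 -c "
from h import *
q=r.snapshot('scene')
s=r.sense();print(s['tool_pos'],s['tcp_rot'],s['ft_force'])
u,v=proj(q,[580,-217,100])[0].astype(int)
crop(q,u,v,48,'e4.png',6)
"
```

```text
[ 633.18568399 -213.55181778   39.83467534] [-1.68387118e+02 -2.82493612e-02  9.00442462e+01] [ 0.07004133 -0.08001725  3.3727755 ]
```

View pics/e4.png

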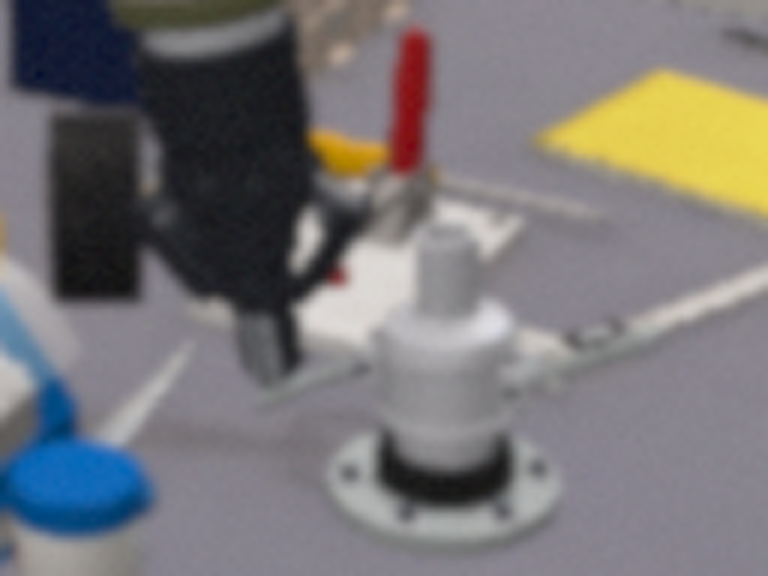

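Emit:
{"api": "jog_arm", "payload": {
  "targets": [
    [0,0.0004,0.002,0,0,0,1],
    [0,0.0008,0.004,0,0,0,1],
    [0,0.0012,0.006,0,0,0,1],
    [0,0.0016,0.008,0,0,0,1],
    [0,0.002,0.01,0,0,0,1]
  ]
}}

```text
time: 21.0
tool_pos: [632.6, -214.3, 31.3]
tcp_rot: [-168.6, 0.0, 90.0]
ft_force: [0.5, -0.3, 3.9]
finger_gap: -0.4
```

```bash
python3 -c "
from h import *
q=r.snapshot('scene')
s=r.sense();print(s['tool_pos'],s['tcp_rot'],s['ft_force'])
u,v=proj(q,[580,-217,100])[0].astype(int)
crop(q,u,v,48,'e5.png',6)
"
```

```text
[ 632.38186119 -214.17176528   30.77075476] [-1.68549006e+02  1.35704327e-06  8.99847472e+01] [-0.28224731  0.04365173  3.82860227]
```

View pics/e5.png

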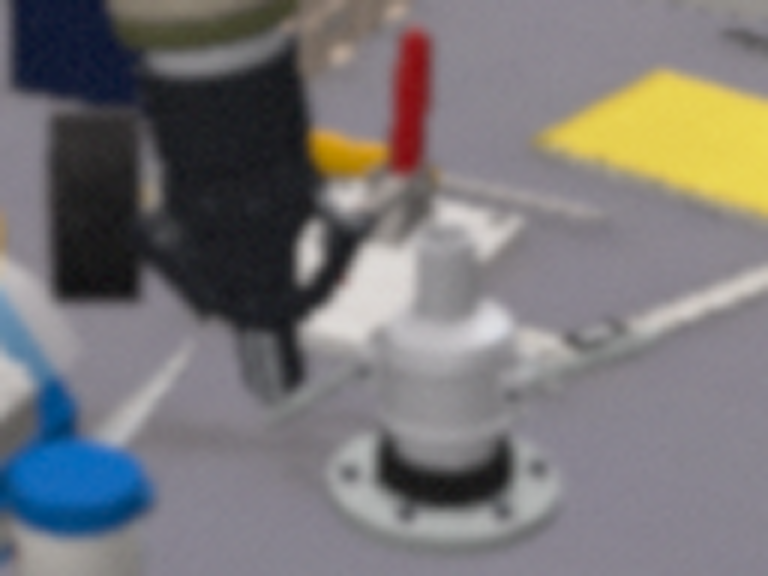

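Emit:
{"api": "jog_arm", "payload": {
  "targets": [
    [0,0,0.002,0,0,0,1],
    [0,0,0.004,0,0,0,1],
    [0,0,0.006,0,0,0,1],
    [0,0,0.008,0,0,0,1],
    [0,0,0.009,0,0,0,1]
  ]
}}

```text
time: 21.47
tool_pos: [630.8, -214.0, 21.8]
tcp_rot: [-168.5, -0.0, 90.0]
ft_force: [1.0, -1.1, 3.5]
finger_gap: 0.1
```

```bash
python3 -c "
from h import *
q=r.snapshot('scene')
s=r.sense();print(s['tool_pos'],s['tcp_rot'],s['ft_force'])
u,v=proj(q,[580,-217,100])[0].astype(int)
crop(q,u,v,48,'e6.png',6)
"
```

```text
[ 630.68924954 -213.95966462   21.64652291] [-1.68509248e+02 -1.54126852e-02  8.99978739e+01] [ 1.04032295 -0.35059089  3.69969911]
```

View pics/e6.png

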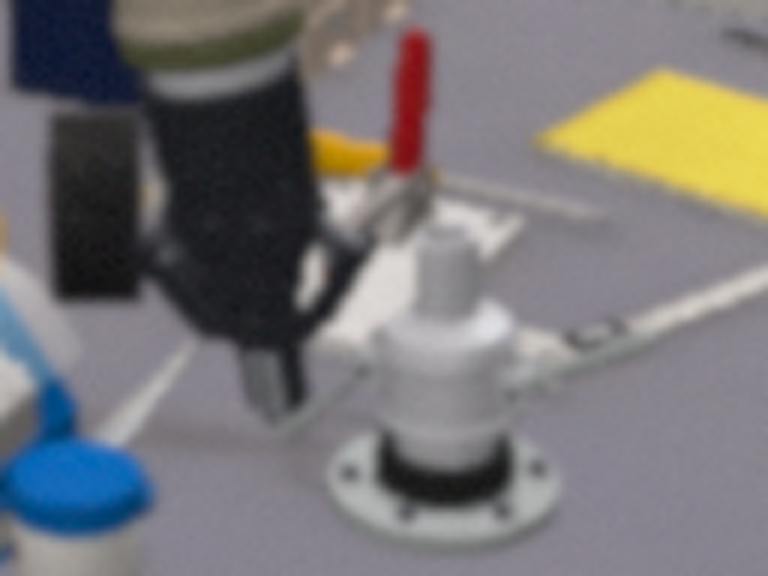

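Emit:
{"api": "jog_arm", "payload": {
  "targets": [
    [0,-0.002,0.001,0,0,0,1],
    [0,-0.004,0.002,0,0,0,1],
    [0,-0.006,0.003,0,0,0,1],
    [0,-0.007,0.003,0,0,0,1],
    [0,-0.007,0.003,0,0,0,1]
  ]
}}

```text
time: 21.93
tool_pos: [625.3, -214.1, 21.3]
tcp_rot: [-168.8, 0.0, 90.0]
ft_force: [7.7, -0.6, 0.1]
finger_gap: -0.1
```

```bash
python3 -c "
from h import *
q=r.snapshot('scene')
s=r.sense();print(s['tool_pos'],s['tcp_rot'],s['ft_force'])
u,v=proj(q,[580,-217,100])[0].astype(int)
crop(q,u,v,48,'e7.png',6)
"
```

```text
[ 625.10529259 -214.07573987   21.18651758] [-1.68768573e+02  2.77215915e-02  9.00142976e+01] [ 8.05726331 -0.21249376 -1.04901663]
```

View pics/e7.png

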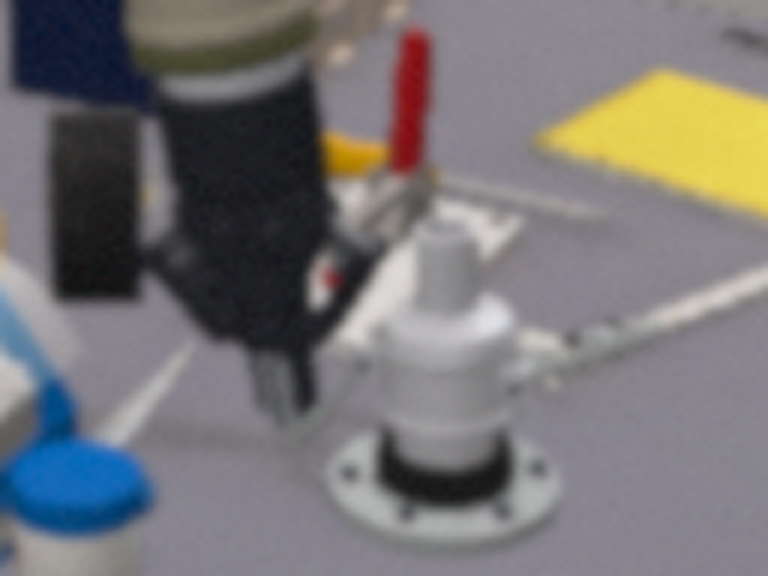

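```bash
cat >> h.py <<'E'
def armpts(c,sgn,ang,zp,th=2.0):
    # ang: joint rad; returns centre line points pin->end
    e=np.radians(30)-ang
    d=np.array([np.cos(np.radians(th)),np.sin(np.radians(th))])*sgn
    t=np.linspace(10,70,25)
    return np.c_[c[0]+d[0]*(37+t*np.cos(e)),c[1]+d[1]*(37+t*np.cos(e)),zp+t*np.sin(e)]
E
python3 -c "
from h import *
q=r.snapshot('scene')
s=r.sense();print(s['tool_pos'],s['ft_force'])
c=[546.3,-216.8]
u,v=proj(q,[580,-217,80])[0].astype(int)
crop(q,u,v,36,'e8.png',8,np.vstack([proj(q,armpts(c,1,a,69)) for a in(1.2,1.396)]+[proj(q,armpts(c,-1,0,69))]))
"
```

```text
[ 625.10009016 -214.04015941   21.13784207] [ 8.02249608 -0.8510566  -1.09050404]
```

View pics/e8.png

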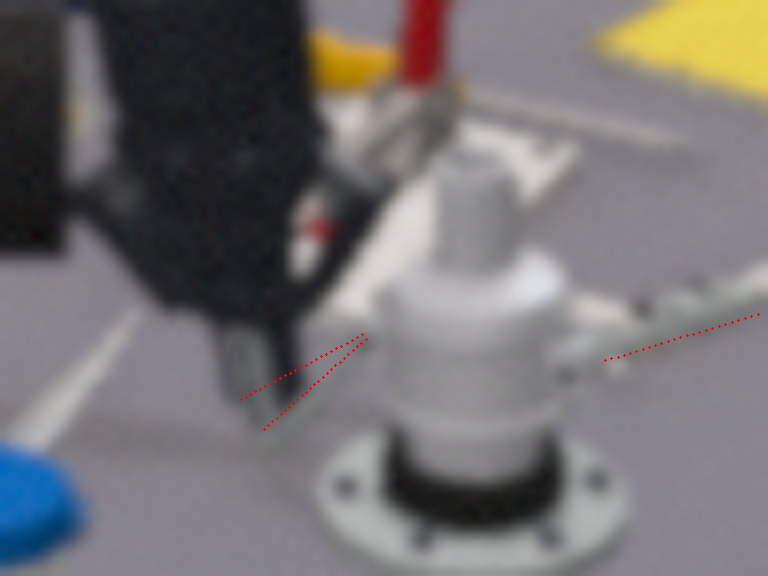

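Emit:
{"api": "jog_arm", "payload": {
  "targets": [
    [0,0.006,-0.002,0,0,0,1],
    [0,0.015,-0.01,0,0,0,1],
    [0,0.02,-0.03,0,0,0,1],
    [0,0.02,-0.03,0,0,0,1]
  ]
}}

```text
time: 22.37
tool_pos: [651.2, -214.4, 48.9]
tcp_rot: [-168.7, 0.1, 90.0]
ft_force: [2.6, 0.1, 1.1]
finger_gap: 0.3
```

```bash
python3 -c "
from h import *
q=r.snapshot('scene')
s=r.sense();print(s['tool_pos'],s['ft_force'])
c=[546.3,-216.8]
u,v=proj(q,[580,-217,80])[0].astype(int)
crop(q,u,v,36,'e9.png',8,np.vstack([proj(q,armpts(c,1,a,69)) for a in(1.2,1.396)]+[proj(q,armpts(c,-1,0,69))]))
"
```

```text
[ 650.57573902 -214.49022827   47.74978935] [0.35334536 0.31382435 0.1425371 ]
```

View pics/e9.png

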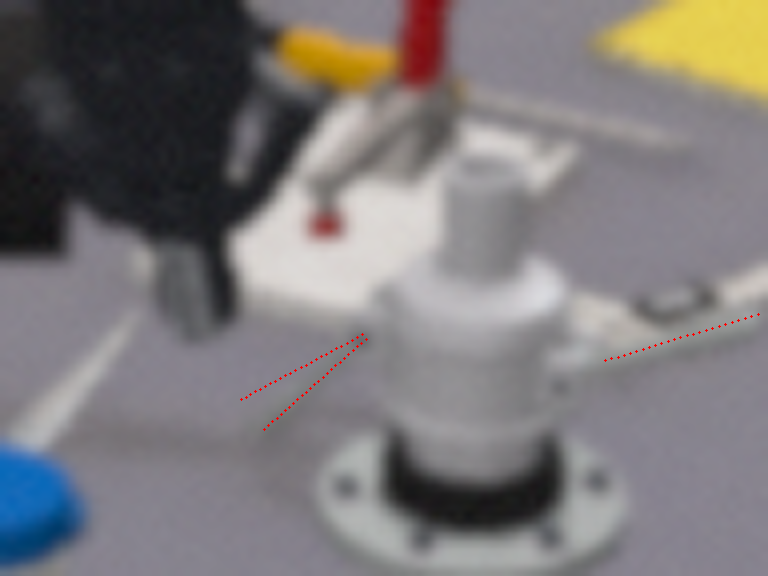

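```bash
cat >> h.py <<'E'
def zoom(q,p,h,f,k=12,draw=None):
    u,v=proj(q,p)[0].astype(int); w=int(h*4/3)
    im=q['pixels'][v-h:v+h,u-w:u+w,::-1].astype(float)
    im=np.clip((im-im.min())/(np.percentile(im,99)-im.min())*255,0,255).astype(np.uint8)
    im=cv2.resize(im,None,fx=k,fy=k,interpolation=cv2.INTER_CUBIC)
    for a in (draw if draw is not None else []):
        cv2.circle(im,(int((a[0]-u+w+.5)*k),int((a[1]-v+h+.5)*k)),1,(0,0,255),-1)
    cv2.imwrite('pics/'+f,im)
E
python3 -c "
from h import *
q=r.snapshot('scene'); s=r.snapshot('top')
zoom(q,[600,-217,50],20,'f1.png',14); zoom(s,[600,-217,50],20,'f2.png',14)
c=[546.3,-216.8]
for a in (1.2,1.27,1.396):
  print(a,proj(s,armpts(c,1,a,69))[-1],proj(q,armpts(c,1,a,69))[-1])
print(proj(s,[600,-217,50])[0].astype(int))
"
```

```text
1.2 [436.46797537 183.74099757] [312.57639433 209.41013018]
1.27 [436.12488181 185.46520143] [313.5598644  210.76500853]
1.396 [435.57971308 188.7766138 ] [315.52436005 213.06593774]
[440 199]
```

View pics/f1.png

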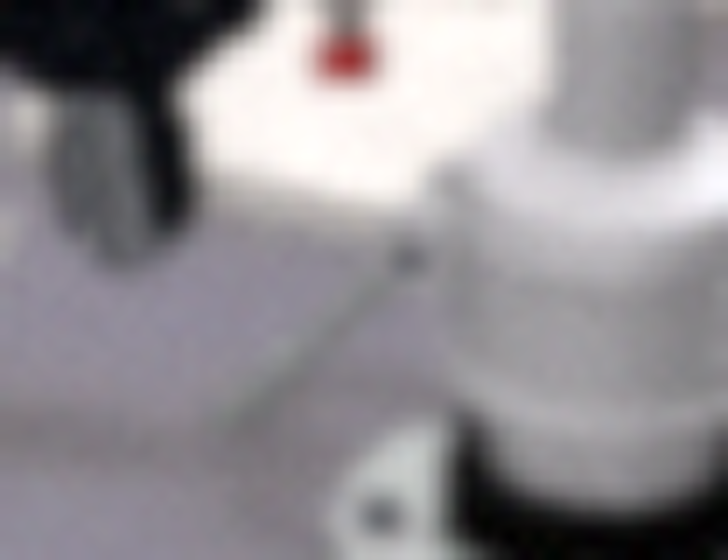

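View pics/f2.png

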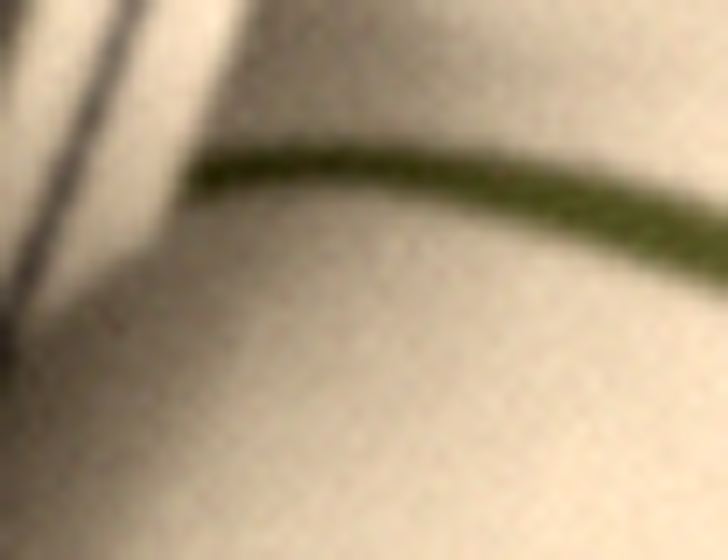

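Emit:
{"api": "jog_arm", "payload": {
  "targets": [
    [0,-0.005,-0.025,0,0,0,1],
    [0,-0.012,-0.06,-0.08,0,0,1],
    [0,-0.019,-0.095,-0.18,0,0,1],
    [0,-0.026,-0.128,-0.29,0,0,1],
    [0,-0.029,-0.142,-0.4,0,0,1]
  ]
}}

```text
time: 22.93
tool_pos: [650.8, -215.0, 196.5]
tcp_rot: [167.9, 0.2, 90.0]
ft_force: [0.3, 0.3, 1.5]
finger_gap: -0.4
```

```bash
python3 -c "
from h import *
delta((466,-219.5,190),90)"
```

```text
t 22.93 tcp [ 650.8 -215.   196.5] rot [167.91   0.2   89.99] F [0.3 0.3 1.5] gap -0.4
shift mm [  -4.5 -182.1  -32.3] wz -0.0
```

Emit:
{"api": "jog_arm", "payload": {
  "targets": [
    [-0.001,-0.03,-0.006,0,0,0,1],
    [-0.002,-0.068,-0.0137,0,0,0,1],
    [-0.003,-0.106,-0.0214,0,0,0,1],
    [-0.004,-0.144,-0.029,0,0,0,1],
    [-0.005,-0.172,-0.0347,0,0,0,1]
  ]
}}

```text
time: 23.35
tool_pos: [469.6, -218.2, 188.5]
tcp_rot: [168.7, -0.1, 90.0]
ft_force: [-0.6, -0.4, 0.9]
finger_gap: -0.0
```

Emit:
{"api": "jog_arm", "payload": {
  "targets": [
    [0,-0.008,-0.0015,0,0,0,1],
    [0,-0.008,-0.0015,0,0,0,1],
    [0,-0.008,-0.0015,0,0,0,1]
  ]
}}

```text
time: 23.6
tool_pos: [465.2, -219.1, 190.4]
tcp_rot: [168.5, -0.0, 89.9]
ft_force: [0.2, -0.4, 0.3]
finger_gap: -0.1
```

```bash
python3 -c "
from h import *
delta((467,-219.5,116),90)
s=r.snapshot('top');q=r.snapshot('scene')
c=[546.3,-216.8]
zoom(q,[546,-217,90],34,'k1.png',8,np.vstack([proj(q,armpts(c,-1,0,69))]))
zoom(s,[546,-217,90],34,'k2.png',8)
"
```

```text
t 23.6 tcp [ 465.2 -219.1  190.4] rot [ 1.6853e+02 -1.0000e-02  8.9930e+01] F [ 0.2 -0.4  0.3] gap -0.1
shift mm [ -0.4 -13.   73.2] wz -0.001
```

View pics/k1.png

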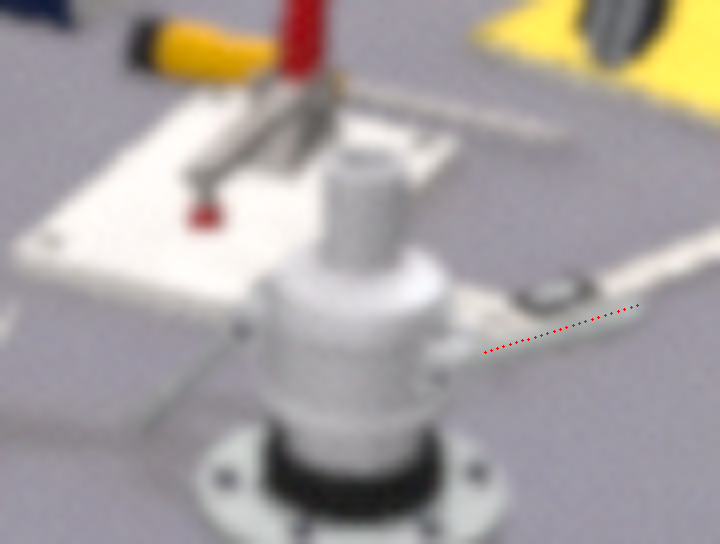

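View pics/k2.png

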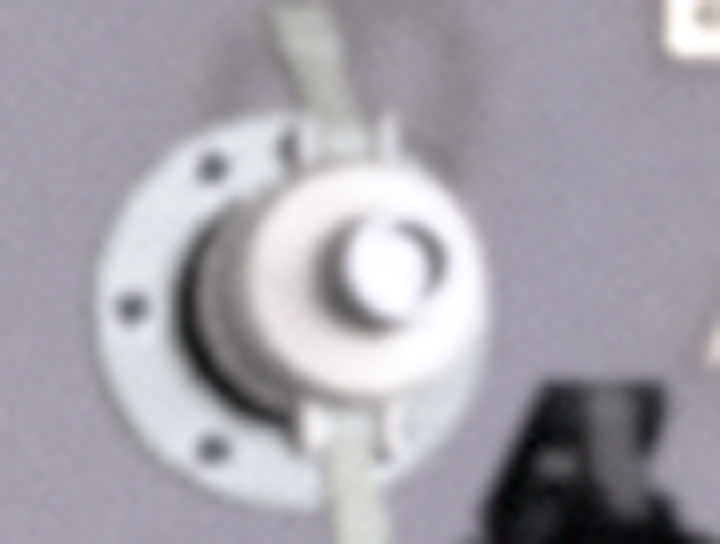

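Emit:
{"api": "jog_arm", "payload": {
  "targets": [
    [0,-0.004,0.02,0,0,0,1],
    [0,-0.0075,0.04,0,0,0,1],
    [0,-0.011,0.06,0,0,0,1],
    [0,-0.0125,0.07,0,0,0,1],
    [0,-0.0125,0.0715,0,0,0,1]
  ]
}}

```text
time: 24.12
tool_pos: [466.4, -217.7, 115.1]
tcp_rot: [168.8, -0.2, 90.1]
ft_force: [0.1, 0.5, 0.1]
finger_gap: 0.1
```

```bash
python3 -c "
from h import *
delta((467,-219.5,98),90)
q=r.snapshot('scene')
zoom(q,[500,-217,100],34,'k3.png',8)
"
```

```text
t 24.12 tcp [ 466.4 -217.7  115.1] rot [168.78  -0.18  90.05] F [0.1 0.5 0.1] gap 0.1
shift mm [-1.9 -2.7 16.9] wz 0.001
```

View pics/k3.png

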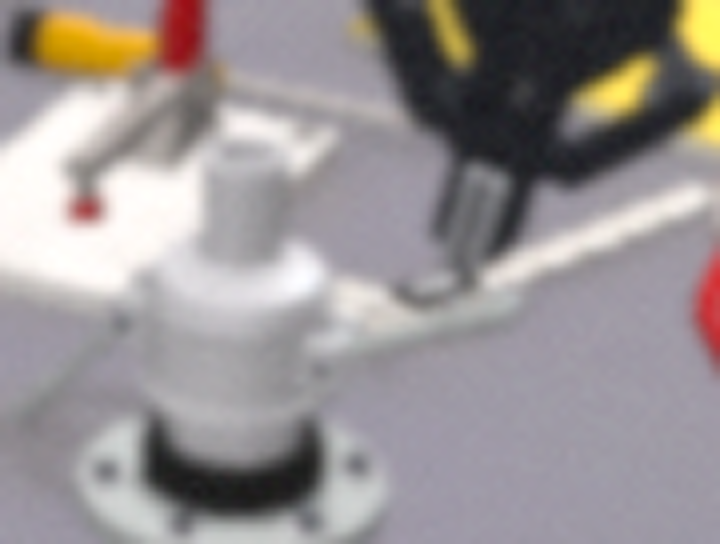

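Emit:
{"api": "jog_arm", "payload": {
  "targets": [
    [-0.001,-0.0006,0.003,0,0,0,1],
    [-0.001,-0.0012,0.006,0,0,0,1],
    [-0.001,-0.0018,0.009,0,0,0,1],
    [-0.001,-0.0024,0.012,0,0,0,1],
    [-0.001,-0.003,0.015,0,0,0,1]
  ]
}}

```text
time: 24.58
tool_pos: [467.6, -220.3, 103.3]
tcp_rot: [168.5, 0.0, 90.0]
ft_force: [0.0, 0.3, 0.1]
finger_gap: -0.2
```

Emit:
{"api": "jog_arm", "payload": {
  "targets": [
    [0,-0.0004,0.002,0,0,0,1],
    [0,-0.0008,0.004,0,0,0,1],
    [0,-0.0012,0.006,0,0,0,1],
    [0,-0.0016,0.008,0,0,0,1],
    [0,-0.002,0.01,0,0,0,1]
  ]
}}

```text
time: 25.0
tool_pos: [467.7, -220.4, 93.2]
tcp_rot: [168.5, 0.0, 90.0]
ft_force: [-1.3, -0.4, 3.3]
finger_gap: 0.4
```

Emit:
{"api": "jog_arm", "payload": {
  "targets": [
    [0,-0.0004,0.002,0,0,0,1],
    [0,-0.0008,0.004,0,0,0,1],
    [0,-0.0012,0.006,0,0,0,1],
    [0,-0.0016,0.008,0,0,0,1],
    [0,-0.002,0.01,0,0,0,1]
  ]
}}

```text
time: 25.42
tool_pos: [467.2, -220.1, 82.3]
tcp_rot: [168.6, -0.0, 90.0]
ft_force: [-2.1, -0.8, 4.1]
finger_gap: -0.2
```

Emit:
{"api": "jog_arm", "payload": {
  "targets": [
    [0,-0.001,0.0022,0,0,0,1],
    [0,-0.0021,0.0045,0,0,0,1],
    [0,-0.0032,0.0067,0,0,0,1],
    [0,-0.0043,0.009,0,0,0,1],
    [0,-0.0053,0.0112,0,0,0,1]
  ]
}}

```text
time: 25.83
tool_pos: [464.7, -220.2, 70.5]
tcp_rot: [168.5, 0.0, 90.0]
ft_force: [1.5, -0.2, 3.5]
finger_gap: -0.5
```

Emit:
{"api": "jog_arm", "payload": {
  "targets": [
    [0,-0.001,0.0022,0,0,0,1],
    [0,-0.0021,0.0045,0,0,0,1],
    [0,-0.0032,0.0067,0,0,0,1],
    [0,-0.0043,0.009,0,0,0,1],
    [0,-0.0053,0.0112,0,0,0,1]
  ]
}}

```text
time: 26.25
tool_pos: [461.4, -220.1, 58.3]
tcp_rot: [168.5, 0.0, 90.0]
ft_force: [2.1, -0.6, 4.2]
finger_gap: -0.0
```

Emit:
{"api": "jog_arm", "payload": {
  "targets": [
    [0,-0.0007,0.0024,0,0,0,1],
    [0,-0.0014,0.0048,0,0,0,1],
    [0,-0.0021,0.0072,0,0,0,1],
    [0,-0.0028,0.0096,0,0,0,1],
    [0,-0.0035,0.012,0,0,0,1]
  ]
}}

```text
time: 26.67
tool_pos: [460.2, -220.0, 45.7]
tcp_rot: [168.6, -0.0, 90.0]
ft_force: [0.8, -0.2, 4.2]
finger_gap: 0.3
```

```bash
python3 -c "
from h import *
delta((460,-219.5,30),90)
q=r.snapshot('scene')
zoom(q,[500,-217,80],34,'k4.png',8)
"
```

```text
t 26.67 tcp [ 460.2 -220.    45.7] rot [168.56  -0.    90.  ] F [ 0.8 -0.2  4.2] gap 0.3
shift mm [ 0.5 -3.3 15.4] wz 0.0
```

View pics/k4.png

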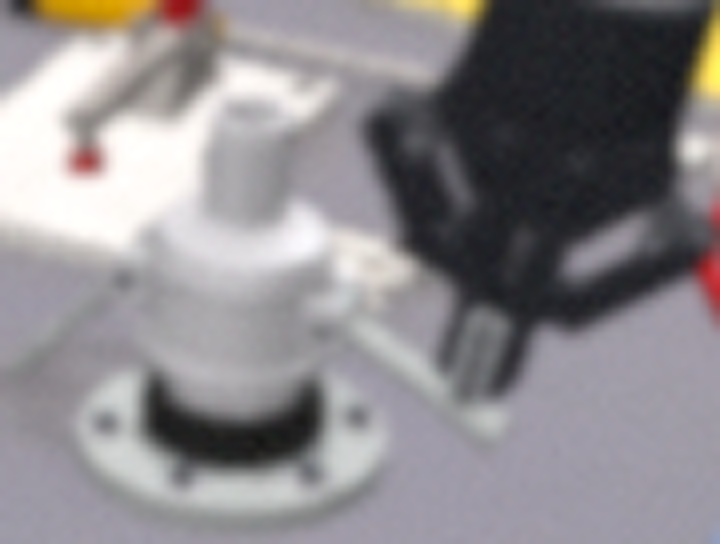

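Emit:
{"api": "jog_arm", "payload": {
  "targets": [
    [0,-0.0004,0.0024,0,0,0,1],
    [0,-0.0009,0.0048,0,0,0,1],
    [0,-0.0014,0.0072,0,0,0,1],
    [0,-0.0019,0.0096,0,0,0,1],
    [0,-0.0024,0.012,0,0,0,1]
  ]
}}

```text
time: 27.13
tool_pos: [460.2, -220.0, 33.4]
tcp_rot: [168.6, -0.0, 90.0]
ft_force: [-0.5, 0.3, 4.8]
finger_gap: -0.0
```

Emit:
{"api": "jog_arm", "payload": {
  "targets": [
    [0,0,0.002,0,0,0,1],
    [0,0,0.004,0,0,0,1],
    [0,0,0.006,0,0,0,1],
    [0,0,0.008,0,0,0,1],
    [0,0,0.01,0,0,0,1]
  ]
}}

```text
time: 27.55
tool_pos: [462.3, -220.0, 23.7]
tcp_rot: [168.6, -0.0, 90.0]
ft_force: [-1.2, -0.1, 4.0]
finger_gap: -0.1
```

```bash
python3 -c "
from h import *
delta((460,-219.5,22),90)
q=r.snapshot('scene')
c=[546.3,-216.8]
zoom(q,[500,-217,80],34,'k5.png',8,np.vstack([proj(q,armpts(c,-1,a,68)) for a in(1.2,1.396)]))
"
```

```text
t 27.55 tcp [ 462.3 -220.    23.7] rot [ 1.6855e+02 -1.0000e-02  9.0000e+01] F [-1.2 -0.1  4. ] gap -0.1
shift mm [ 0.5 -2.6  1.2] wz 0.0
```

View pics/k5.png

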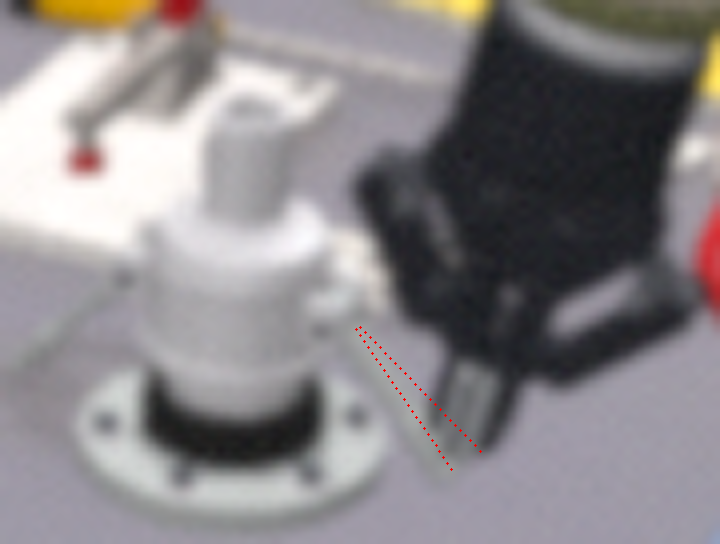

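Emit:
{"api": "jog_arm", "payload": {
  "targets": [
    [0,0.002,0.001,0,0,0,1],
    [0,0.004,0.002,0,0,0,1],
    [0,0.006,0.003,0,0,0,1],
    [0,0.007,0.003,0,0,0,1],
    [0,0.007,0.003,0,0,0,1]
  ]
}}

```text
time: 28.02
tool_pos: [466.4, -219.3, 20.1]
tcp_rot: [169.0, -0.1, 90.0]
ft_force: [-14.3, -3.2, 3.3]
finger_gap: -0.4
```

```bash
python3 -c "
from h import *
delta((460,-219.5,22),90)
q=r.snapshot('scene')
c=[546.3,-216.8]
zoom(q,[500,-217,80],34,'k6.png',8,np.vstack([proj(q,armpts(c,-1,a,68)) for a in(1.2,1.396)]))
"
```

```text
t 28.02 tcp [ 466.4 -219.3   20.1] rot [ 1.6897e+02 -1.1000e-01  9.0040e+01] F [-14.3  -3.2   3.3] gap -0.4
shift mm [-0.2 -5.9 -3.1] wz 0.001
```

View pics/k6.png

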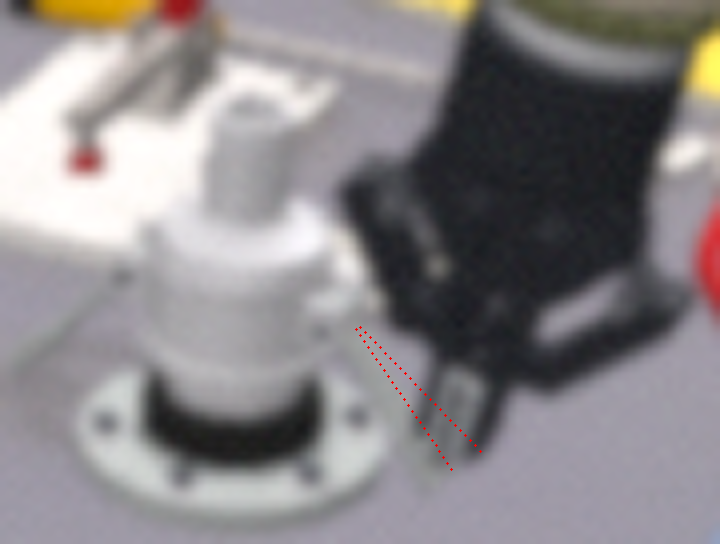

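Emit:
{"api": "jog_arm", "payload": {
  "targets": [
    [0,-0.006,-0.002,0,0,0,1],
    [0,-0.015,-0.01,0,0,0,1],
    [0,-0.02,-0.03,0,0,0,1],
    [0,-0.03,-0.065,0,0,0,1],
    [0,-0.04,-0.1,0,0,0,1]
  ]
}}

```text
time: 28.48
tool_pos: [409.2, -218.8, 111.8]
tcp_rot: [168.7, -0.1, 90.0]
ft_force: [0.3, 0.2, 0.7]
finger_gap: 0.0
```

Emit:
{"api": "jog_arm", "payload": {
  "targets": [
    [0,-0.03,-0.02,0,0,0,1],
    [0,-0.06,-0.04,0,0,0,1],
    [0,-0.07,-0.05,0,0,0,1],
    [0,-0.07,-0.05,0,0,0,1]
  ]
}}

```text
time: 28.82
tool_pos: [331.4, -221.1, 149.6]
tcp_rot: [168.4, 0.2, 89.9]
ft_force: [0.5, 0.6, 0.6]
finger_gap: -0.4
```

```bash
python3 -c "
from h import *
delta((460,-219.5,22),90)
q=r.snapshot('scene'); s=r.snapshot('top')
c=[546.3,-216.8]
zoom(q,[546,-217,70],28,'m1.png',10,np.vstack([proj(q,armpts(c,g,1.396,69)) for g in(1,-1)]))
zoom(q,[546,-217,70],28,'m1b.png',10)
zoom(s,[546,-217,70],28,'m2.png',10,np.vstack([proj(s,armpts(c,g,1.396,69)) for g in(1,-1)]))
"
```

```text
t 28.82 tcp [ 331.4 -221.1  149.6] rot [168.4    0.18  89.9 ] F [0.5 0.6 0.6] gap -0.4
shift mm [  2.2 100.3 150.9] wz -0.002
```

View pics/m1.png

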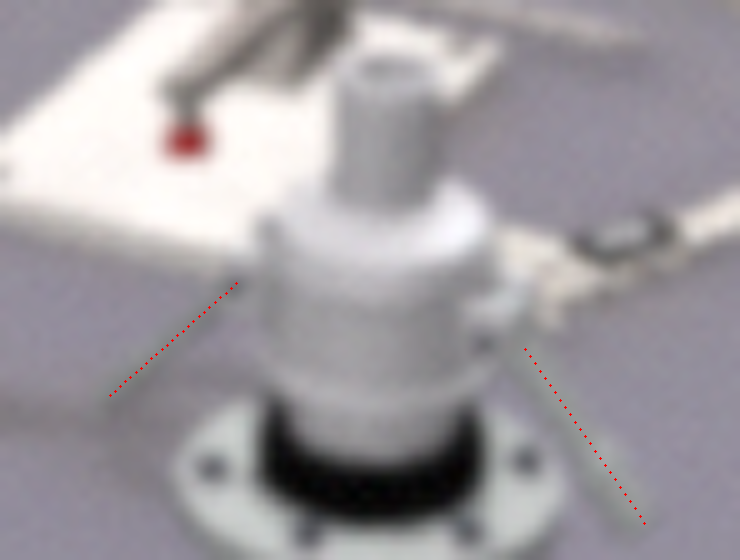

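View pics/m2.png

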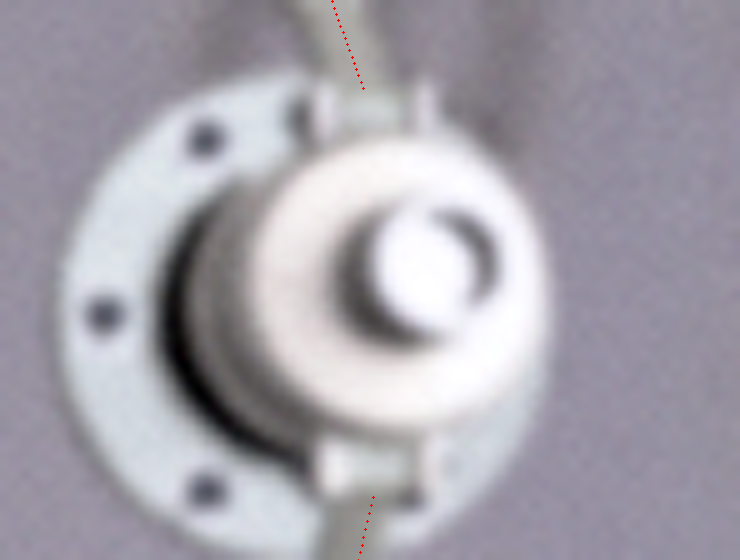

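View pics/m1b.png

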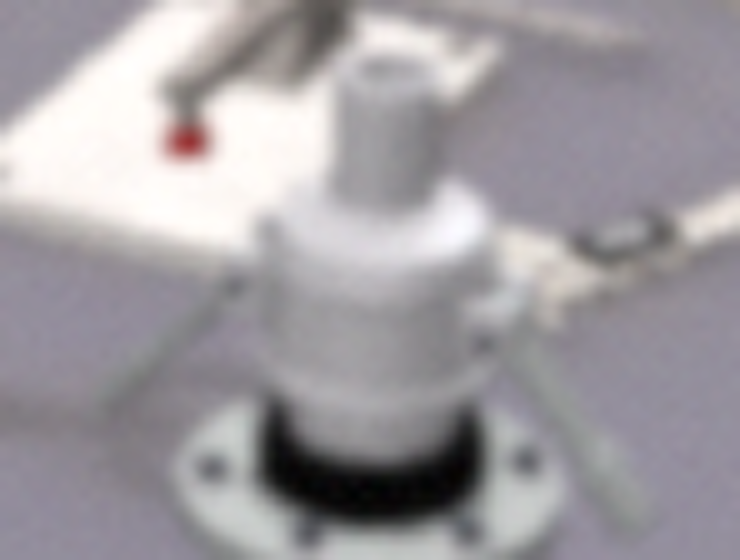

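```bash
python3 -c "
from h import *
q=r.snapshot('scene'); s=r.snapshot('top')
c=[546.3,-216.8]
for g in(1,-1):
  for a in(1.15,1.27,1.396,1.5):
    p=proj(q,armpts(c,g,a,69)); d=p[-1]-p[0]; t=proj(s,armpts(c,g,a,69))[-1]; print(g,a,'slope',round(d[1]/d[0],2),p[-1].round(1),'top tip',t.round(1))
d=proj(q,[[*c,138],[*c,98]]); print('tail axis',d.round(1),'top axis',proj(s,[[*c,138],[*c,48]]).round(1))
u,v=proj(s,[546,-217,70])[0].astype(int);print(u,v)
zoom(s,[546,-217,50],42,'m3.png',7,np.vstack([proj(s,circ([*c,138],15)),proj(s,circ([*c,98],15)),proj(s,circ([*c,46],33))]+[proj(s,armpts(c,g,1.396,69))[-1:] for g in(1,-1)]))
zoom(q,[546,-217,70],28,'m4.png',10,np.vstack([proj(q,circ([*c,138],15)),proj(q,circ([*c,98],15)),proj(q,circ([*c,46],33))]))
"
```

```text
1 1.15 slope -0.46 [311.9 208.4] top tip [436.7 182.6]
1 1.27 slope -0.65 [313.6 210.8] top tip [436.1 185.5]
1 1.396 slope -0.89 [315.5 213.1] top tip [435.6 188.8]
1 1.5 slope -1.14 [317.3 214.8] top tip [435.2 191.7]
-1 1.15 slope 0.95 [373.4 222.9] top tip [438.8 268.1]
-1 1.27 slope 1.17 [371.4 224.5] top tip [438.1 265.6]
-1 1.396 slope 1.46 [369.  225.8] top tip [437.4 262.8]
-1 1.5 slope 1.79 [366.9 226.7] top tip [436.9 260.2]
tail axis [[343.8 180.1]
 [343.1 193.3]] top axis [[450.5 220.3]
 [439.9 224.3]]
442 223
```

View pics/m3.png

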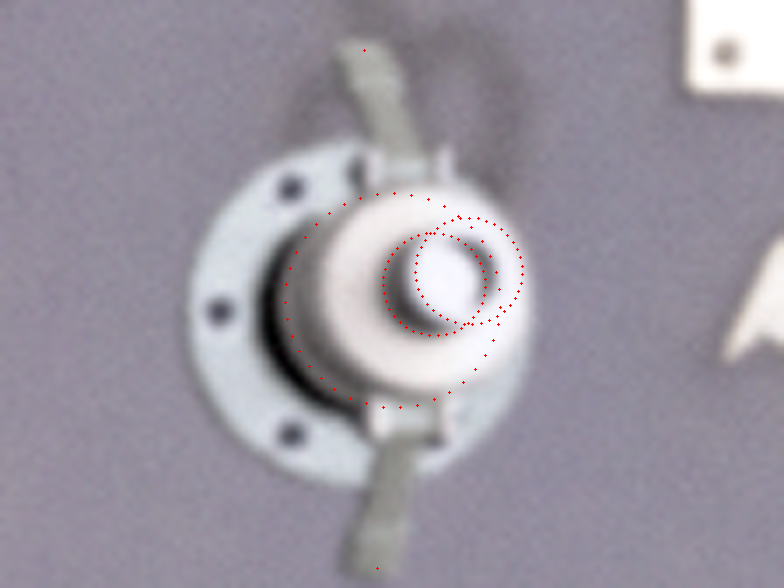

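View pics/m4.png

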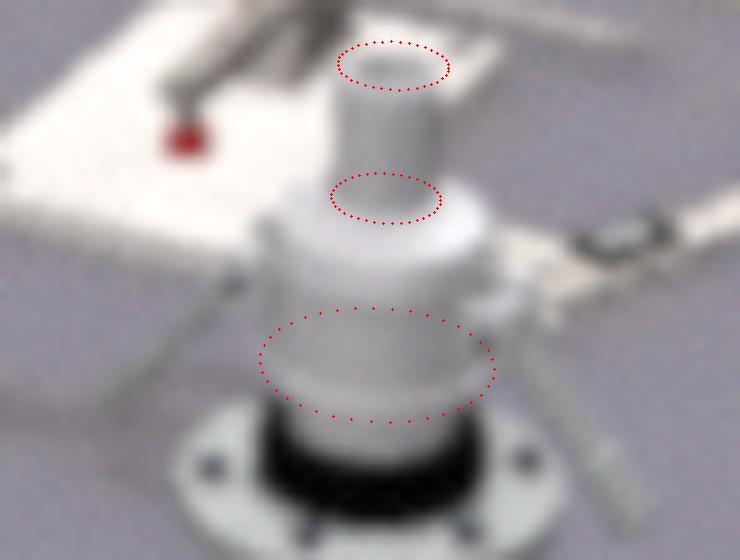

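Both arms match the predicted home lines. The tip-to-tip distance in the top view is about 76 px, against 76 px expected at 1.396 rad and about 82 px at 1.27 rad. In the scene view the slopes are 1.0 and 1.48, against 0.89 and 1.46 at home and 0.65 and 1.17 at the limit. The robot is clear of everything.

```bash
python3 -c "
from h import *
s=r.snapshot('top'); q=r.sense(); print(q['time'],q['ft_force'].round(1),abs(q['qd']).max().round(2))
for n,z,p in(('weight',29,(504.5,.4)),('jar',72,(646.7,-48.1)),('dish',12,(382.6,-24.6))): print(n,proj(s,[*p,z])[0].round(1))
cv2.imwrite('pics/fin.png',s['pixels'][:,:,::-1].copy())"
```

```text
29.0667 [-0.5  0.2  0.1] 0.51
weight [338. 242.]
jar [363. 174.]
dish [348. 298.]
```

View pics/fin.png

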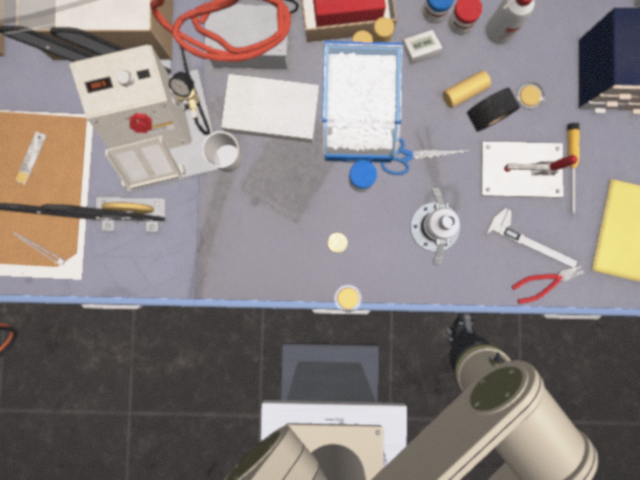

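The weight (338,242), jar (363,174) and dish (348,298) haven't moved. The coupling sits on the adaptor at about (440,224) with both arms folded down, and the robot is clear.

```bash
python3 -c "
from bench import r
print(r.hand_in())"
```

```text
the job is handed in; nothing more can be done
None
```

The coupling is on the adaptor and pressed home, both cam arms are swung down, and the job is handed in. It took about 29 s of the 72 s allowed, and the hand-in gave no verdict.

- **Fitting:** The mouth first caught on the adaptor's chamfer because my camera estimate was about 4–5 mm off, mostly in y. I corrected it from the force readings until the side load was gone.
- **Seal:** The force held at about 10 N while the seal slid, then rose with the spring. I pressed to about 15 N on the wrist, about 19 N with the coupling's weight. That puts the adaptor about 13 mm down, short of the 15.5 mm limit. The adaptor travel was not measured directly.
- **Cam arms:** Each swung down with about 4–6 N. At the end stop, the wrist force peaked at about 8 N on the first arm and 15 N on the second, under the 25 N limit.
- **Last checks:**
  - **Cam angles:** Slopes in the scene view and the tip distance in the top view both match fully home (1.396 rad).
  - **Bystanders:** The weight, jar and dish are where they started.
  - **Robot:** It touches nothing and reads no contact force.
- **Disagreements:**
  - **Coupling height:** Worked out from the arm's reported position, the pressed-home height came to about 37–37.5 mm instead of 36 mm. I put that down to about 1 mm of measurement error, because the spring-rate rise showed it was home.
  - **Camera overlay:** It sits 2–3 mm off sideways.
  - **Tilt:** While I pushed the arms, the coupling leaned a few degrees. It looked upright again once released, apart from perhaps 2 degrees.

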